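Wedge a row of cream jars tight in the packing jig

TASK

The two cream jars stand loose in the wooden packing jig. Lay the yellow wooden wedge flat on the jig with its thin end in the gap between the wooden heel block and the blue divider, straight side against the heel, and let go of it; then tap or push it gently along into the gap until it stops moving forward and the jars are held firmly tight, without crushing them or pressing on them yourself, and leave it there. Do not disturb the pump bottle, the carton or the basket.

Things in the scene. Friction and masses are not known exactly. Their poses are not given: they have to be found in the camera images.
- jig: fixed wooden packing jig: plywood base 185 x 279 mm, x = -85 to 100, y = -40 to 239, top at z = 6 mm, with blocks on it. Origin on the table under the slot's mouth, in line with the heel's face; x points into the slot (the way the wedge is driven), y along the row of jars, z up. A cardboard filler of unknown thickness closes the row, so how far the wedge can go is not known beforehand.
- slot_mouth (a point): middle of the slot's mouth, at floor height: jig x = 0, y = 8, z = 6 mm. The slot lies between the heel block's straight face (y = 0, x = 0 to 62; top at z = 46) and the blue divider. At the start it is 16 mm wide at the mouth and tapers evenly to about 1 mm at x = 60 (1 in 4, like the wedge), open above and at both ends.
- divider (a joint): blue divider that slides along the jig's +y (m), 0 at the start, growing as the wedge pushes it to the jars (about 1.5 N of friction, no spring); top 52 mm above the table. The row becomes tight somewhere anywhere between 3 and 17 mm, varying from run to run.
- jar_a: white cream jar with a dark blue label, 76 mm across, 62 mm tall, about 150 g, origin at the centre of its underside; it stands next to the divider, in a lane (centre line at jig x = 30 mm) between low rails (tops 28 mm above the table)
- jar_b: an identical jar, next in the row, with jar_a on one side and the cardboard filler on the other; about 1 mm of play on the side of jar_a, more before the filler
- wedge: loose yellow-painted wooden wedge lying flat, 135 mm long, 30 tall, 60 g. Origin under the middle of its head; x points to the thin end, z up. Head: parallel sides y = -15.5 to 15.5, x = -17.5 to 17.5 (flat butt at -17.5). From x = 17.5 to 117.5 it narrows to 6 mm by its +y face alone; the face at y = -15.5 is straight all the way and goes against the heel, the tapered face against the divider.
- wedge_tip (a point): middle of the wedge's thin end, on its underside. It touches both sides of the untouched slot 40 mm past the mouth and ends 50 to 108 mm past it, the butt at least 25 mm outside. Driving takes about 2 to 8 N; when the row is tight it stops dead and friction keeps it. A last push of about 15 N is enough; over 25 N may crush the jars.
- pump_bottle: white pump bottle with a dark blue band, 64 mm across, 195 mm tall, origin at the centre of its underside; leave alone
- carton: white carton 50 x 70 x 110 mm tall, origin at the centre of its underside; leave alone
- basket: empty white plastic basket 170 x 120 x 70 mm tall, origin at the centre of its underside; leave alone
Not all that is in view belongs to the job. What is shaped like the jar_a but pink or red is not meant.

How it is judged (in metres and radians):
On the way, in this order (a step that is already met when the one before it is completed fails the run):
1. the wedge lies in the slot with its thin end at least 15 mm past the mouth, and is let go (x of wedge_tip in the frame of jig above 0.015 m and y of wedge_tip in the frame of jig between -0.003 and 0.018 m and z of wedge_tip in the frame of jig below 0.02 m and contact force between the fingers and wedge below 0.2 N), for 0.2 s.
2. the wedge has been driven until the jars are pressed together (contact force between jar_a and jar_b above 5 N and x of wedge_tip in the frame of jig above 0.045 m), for 0.1 s.
At the end, for the whole second after the job is handed in: the wedge lies flat (within 0.1 rad) and straight (within 0.08 rad) in the slot, its thin end more than 45 mm past the mouth, at rest and still wedged so firmly that the two jars press on each other with more than 5 N; both jars stand upright (all of step 2 and z of wedge in the frame of jig below 0.012 m and angle between each of wedge, jar_a, jar_b's own z axis and vertical below 0.1 rad and angle between the x axis of wedge and the x axis of jig, either way round below 0.08 rad and linear speed of wedge below 0.01 m/s); the robot touches nothing.
It fails at once if the jars are crushed (pressed on each other with over 17 N) (contact force between jar_a and jar_b above 17 N).
It fails at once if the fingers press on a jar (contact force between the fingers and jar_a above 5 N or contact force between the fingers and jar_b above 5 N).
It fails at once if a bystander is moved more than 20 mm (distance of any of pump_bottle, carton, basket from where it was at the start of the episode above 0.02 m).
It also fails if it takes over 61 s, if anything falls off the work surface, if the arm or the gripper's body presses on something with over 40 N, if the wrist force passes 120 N, or if a joint passes its speed limit or range.

ROBOT

A 6-joint arm with a two-finger parallel gripper is mounted at the origin on the work surface. World frame = base frame: x ahead of the robot, y to its left, z up, the work surface at z = 0. Lengths are in m, angles in degrees, forces in N, time in s.
With the tool pointing down it reaches from about 0.3 to 0.95 m from the base axis. Payload 3.1 kg.
Tool frame: the origin (TCP) lies midway between the tips of the shut fingers; the grasp point (between the pads) lies 19 mm behind it; z points along the fingers, y is the direction in which the jaws open and shut (so a half turn about z gives the same grasp; the last joint's range is limited). The gripper opens to 85 mm and grips with 20 to 120 N. Pads are 22 mm wide; open, the fingers measure 114 mm over their backs; the gripper's body (76 mm by 85 mm) begins 54 mm behind the grasp point. The pads swing forward as they close: fully open they stand 13 mm farther back than shut.
Start: joints at [66.251, 17.653, 93.61, -0, 68.738, -3.994], TCP at [0.211, 0.588, 0.231] pointing down, gripper open.
Joint ranges: [-175.34, 175.34], [-45.06, 112.39], [2.9, 150.54], [-68.45, 248.45], [3.09, 151.38], [-168.51, 168.51]. Speed limits (degrees/s): [159.86, 159.86, 180, 180, 180, 180].

INTERFACE

Orientations are given as [roll, pitch, yaw] about the fixed x, y, z axes, in that order (R = Rz(yaw) Ry(pitch) Rx(roll)).
In Python, from cell import read_state, get_image, camera_info, sign_off, boxes_of, regions_of gives the robot as it stands.
- The arm moves only by the shell command python3 -m handwheel 'ROWS' [FORCE]. ROWS is JSON, a list of rows, each a list of 7 numbers: the turn, a rotation vector about the tool's x, y, z in rad, then the shift along the tool's x, y, z in m, then the opening, from 0 (shut) to 1 (fully open). A call has 1 to 5 rows; each row shifts and turns the commanded pose from where the row before left it, along the tool's axes as they then stand; what a row does not reach is not made up. A row lasts 1/10 s, in which the tool goes at most 50 mm and 8.59 degrees, less where a joint would pass 70% of its speed; a pose out of reach is approached as far as the arm can. A call with a gripper value outside its range is refused whole. The fingers move at their own pace and stop on an object; FORCE is the grip in N (left out, the last holds). Time passes only in rows, so rows that do not move let the fingers close. It gives the time, the measured TCP pose, the force and the opening at its end, in the units of the state.
- read_state(): the state, without advancing time (a new reading comes with each control period).
- get_image(name): name is "scene" or "side" or "wrist"; returns (picture, depth): 420x560x3 uint8, red, green, blue; 420x560 float32, m along the optical axis (not along the pixel's ray), 0 where there is no reading.
- camera_info(name): a dict with "mtx" (3x3 intrinsics, pixels), "origin" and "attitude" of the camera in the world. Camera axes: x right, y down, z forward; pixel columns grow to the right and rows downward; lengths in m; the calibration is good to about 2 mm. A picture is of the moment at which its call begins: read the wrist's pose just before it. camera_info takes no time and is no camera call; for the wrist camera it gives the pose at the moment of the call.
- sign_off(): hands the job in, once; it reports no verdict.
Trained networks look in the newest picture that a camera, given by its name, has taken for a name from the list of things; names that differ only in an ending like _2 or _b are one class to them, and where a whole thing is asked for, a point or a joint stands for the part that bears it (a point fixed in the world has none). Each returns a list of dicts, best first, with "conf" (0 to 1); they miss things now and then, are a little off and sometimes report something else, mostly with a low value. They report only what shows in the picture. A call takes as long as a camera call. They do not tell look-alikes from the thing itself.
- boxes_of(camera, query): "box" ([left, top, right, bottom] in pixels, round what is visible of it).
- regions_of(camera, query): "pixels" (420x560 bool, what is visible of it) and "box" ([left, top, right, bottom] in pixels, round what is visible of it).
The state is a dict: "time": time; "joints": joint angles; "joint_velocities": joint speeds; "tau": joint torques, N m; "tool_pos": TCP position; "tcp_rot": TCP orientation; "wrist_force": force on the tool from outside, world axes, zero at the start; "torque": the same for the moment, N m; "width": finger opening in m.
Only numpy, scipy, OpenCV 4.12 (cv2) and the standard library are available. Lean on these libraries where they do the work, as an engineer would, in place of code of your own. Each camera call takes 0.05 s, during which the arm holds its last target.

## Working session

There is one attempt and no reset: what is moved stays moved. The work goes in short steps, Python scripts to look and compute and a shell command to move; the robot and the scene stay as the last step left them, time stands still between calls to the robot, and variables do not carry over. Pictures are saved under pics/ and viewed, and the job is handed in when it is done.

```bash
ls -la && mkdir -p pics
python3 - <<'E'
from cell import *
import cv2
print(read_state())
for n in ["scene","side","wrist"]:
    im,d=get_image(n); cv2.imwrite(f"pics/a_{n}.png",im[:,:,::-1]); c=camera_info(n); print(n,c)
E
```

```text
total 12
drwxr-xr-x  3 agent agent 4096 Dec  7 05:07 .
drwxr-xr-x 23 root  root  4096 Dec  7 05:07 ..
drwxr-xr-x  2 agent agent 4096 Dec  7 05:07 pics
{'time': 0.0, 'joints': array([ 6.62515540e+01,  1.77048410e+01,  9.36914076e+01, -2.46580100e-03,
        6.87379968e+01, -3.99393213e+00]), 'joint_velocities': array([-0.05045958, -0.03605567,  0.04428516, -0.00533658,  0.02446652,
        0.04201612]), 'tau': array([ 1.96536945e-03, -4.15247655e+01, -2.76671040e+01,  4.51911114e-05,
        1.00140867e-02, -1.13220716e-05]), 'tool_pos': array([0.21094573, 0.58742932, 0.23002775]), 'tcp_rot': array([-1.79865921e+02, -7.06001584e-03,  1.60246375e+02]), 'wrist_force': array([-0.37539028, -0.03942732, -0.07351142]), 'torque': array([-0.03647388,  0.01065195,  0.01217444]), 'width': 0.0853903371702744}
scene {'mtx': array([[484.14846108,   0.        , 275.84708664],
       [  0.        , 484.14846108, 219.12270613],
       [  0.        ,   0.        ,   1.        ]]), 'origin': array([ 0.90536766, -0.45572755,  1.16206951]), 'attitude': array([-148.93165367,   -0.53169202,   33.39436807])}
side {'mtx': array([[409.99185213,   0.        , 277.08831718],
       [  0.        , 409.99185213, 216.21066576],
       [  0.        ,   0.        ,   1.        ]]), 'origin': array([ 0.11284878, -0.3613851 ,  0.84321967]), 'attitude': array([-140.75374879,    0.69097554,  -41.98790733])}
wrist {'mtx': array([[289.97671203,   0.        , 280.157148  ],
       [  0.        , 289.97671203, 208.46632736],
       [  0.        ,   0.        ,   1.        ]]), 'origin': array([0.13771924, 0.61488548, 0.37321524]), 'attitude': array([1.62283369e+02, 7.47041374e-02, 7.02053667e+01])}
```

View pics/a_scene.png

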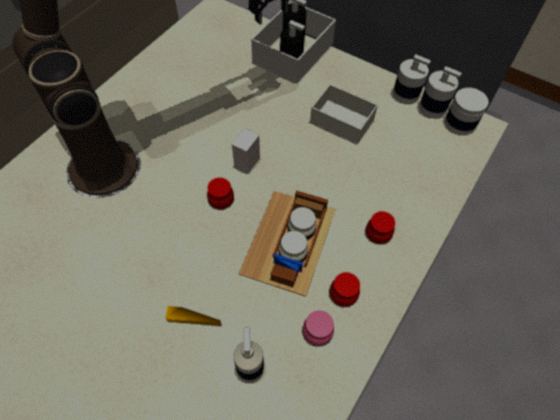

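View pics/a_side.png

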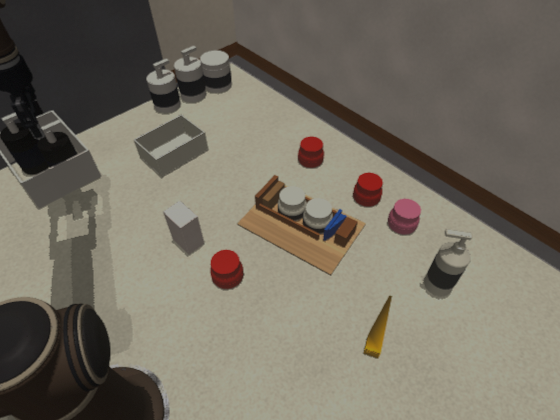

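View pics/a_wrist.png

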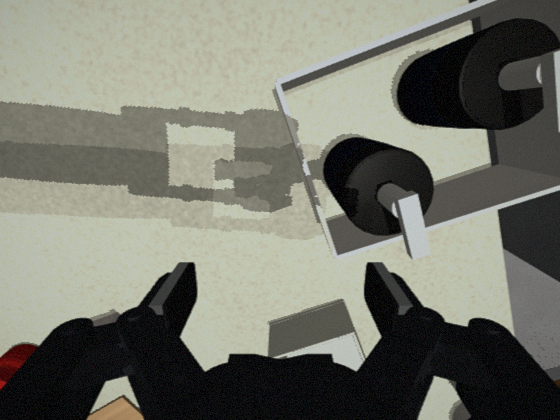

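The scene view shows the yellow wedge at about (193,317) and the jig at (290,243) with two white jars, the blue divider at (288,263) and the heel at (285,275). The pump bottle is at (249,357). The side view agrees: wedge (380,327), jig (302,222). Next I'll measure the poses.

```bash
cat > h.py <<'E'
from cell import *
import numpy as np, cv2
from scipy.spatial.transform import Rotation as R
def cam(n):
    c=camera_info(n); return c['mtx'],np.array(c['origin']),R.from_euler('xyz',c['attitude'],degrees=True).as_matrix()
def back(n,uv,d,c=None):
    K,o,A=c or cam(n); uv=np.atleast_2d(uv).astype(float)
    r=np.c_[(uv[:,0]-K[0,2])/K[0,0],(uv[:,1]-K[1,2])/K[1,1],np.ones(len(uv))]
    return o+(r*np.reshape(d,(-1,1)))@A.T
def proj(n,P,c=None):
    K,o,A=c or cam(n); q=(np.atleast_2d(P)-o)@A; return np.c_[q[:,0]/q[:,2]*K[0,0]+K[0,2],q[:,1]/q[:,2]*K[1,1]+K[1,2]]
def onplane(n,uv,z,c=None):
    c=c or cam(n); p=back(n,uv,1.,c); o=c[1]; return o+(p-o)*((z-o[2])/(p[:,2]-o[2]))[:,None]
E
python3 - <<'E'
from h import *
ims={n:get_image(n) for n in ["scene","side"]}
for n in ims:
    im,d=ims[n]
    for q in ["wedge","jig","jar_a","divider","pump_bottle"]:
        for r in regions_of(n,q)[:4]:
            m=r['pixels']; v,u=np.nonzero(m); z=d[v,u]; ok=z>0
            P=back(n,np.c_[u,v][ok],z[ok])
            print(n,q,round(r['conf'],2),np.round(r['box']),len(u),'med',np.round(np.median(P,0),3),'z5,95',np.round(np.percentile(P[:,2],[5,95]),3))
            np.save(f'/tmp/{n}_{q}_{round(r["conf"]*100)}.npy',m)
    s=cv2.resize(im[:,:,::-1],None,fx=4,fy=4,interpolation=cv2.INTER_CUBIC)
    b=(960,740,1360,1340) if n=='scene' else (940,680,1500,1440)
    cv2.imwrite(f"pics/b_{n}.png",cv2.resize(s,None,fx=1,fy=1)[b[1]:b[1]+600,b[0]:b[0]+600])
    w=(640,1180,1140,1560) if n=='scene' else (1400,1140,1900,1460)
    cv2.imwrite(f"pics/b_{n}_w.png",s[w[1]:w[3],w[0]:w[2]])
E
```

```text
scene wedge 0.87 [165. 307. 223. 326.] 692 med [ 0.51  -0.228  0.028] z5,95 [0.005 0.033]
scene jig 0.57 [242. 189. 336. 295.] 4619 med [0.589 0.052 0.007] z5,95 [0.002 0.05 ]
scene jar_a 0.87 [206. 179. 230. 210.] 749 med [0.368 0.091 0.057] z5,95 [0.002 0.064]
scene jar_a 0.78 [286. 207. 319. 242.] 683 med [0.613 0.135 0.066] z5,95 [0.021 0.071]
scene jar_a 0.7 [301. 311. 333. 347.] 944 med [ 0.794 -0.09   0.06 ] z5,95 [0.011 0.065]
scene jar_a 0.68 [365. 211. 399. 245.] 782 med [0.791 0.238 0.059] z5,95 [0.012 0.065]
scene divider 0.76 [272. 254. 304. 273.] 319 med [0.643 0.018 0.046] z5,95 [0.018 0.053]
scene divider 0.65 [284. 208. 317. 238.] 614 med [0.612 0.133 0.066] z5,95 [0.034 0.071]
scene pump_bottle 0.71 [234. 327. 264. 386.] 1149 med [ 0.713 -0.254  0.13 ] z5,95 [0.018 0.195]
side wedge 0.67 [366. 293. 390. 357.] 706 med [ 0.49  -0.234  0.03 ] z5,95 [0.012 0.033]
side jig 0.85 [237. 175. 367. 275.] 4598 med [0.56  0.047 0.007] z5,95 [0.003 0.05 ]
side jar_a 0.84 [388. 200. 424. 240.] 976 med [ 0.772 -0.089  0.052] z5,95 [0.002 0.064]
side jar_a 0.83 [353. 173. 382. 209.] 818 med [0.776 0.033 0.053] z5,95 [0.009 0.064]
side jar_a 0.62 [297. 140. 325. 165.] 684 med [0.77  0.24  0.047] z5,95 [0.006 0.063]
side jar_a 0.58 [303. 198. 331. 232.] 757 med [0.61  0.058 0.066] z5,95 [0.027 0.07 ]
side pump_bottle 0.83 [426. 230. 468. 296.] 1745 med [ 0.683 -0.25   0.113] z5,95 [0.016 0.194]
side pump_bottle 0.43 [304. 200. 333. 236.] 792 med [0.61  0.057 0.066] z5,95 [0.025 0.07 ]
```

View pics/b_scene.png

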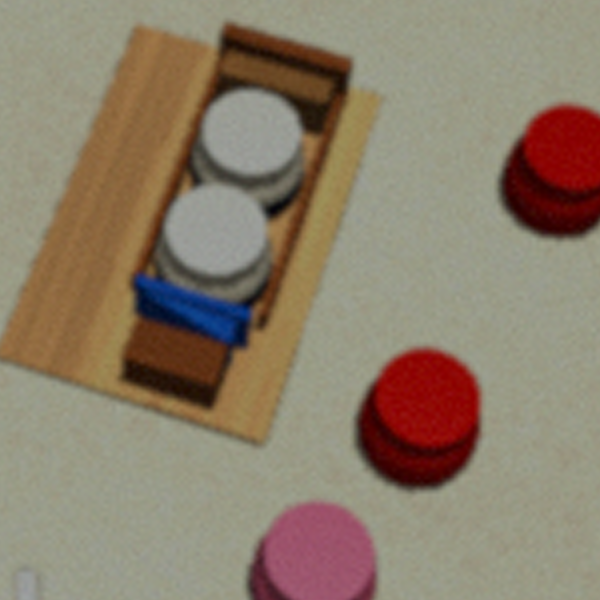

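View pics/b_side.png

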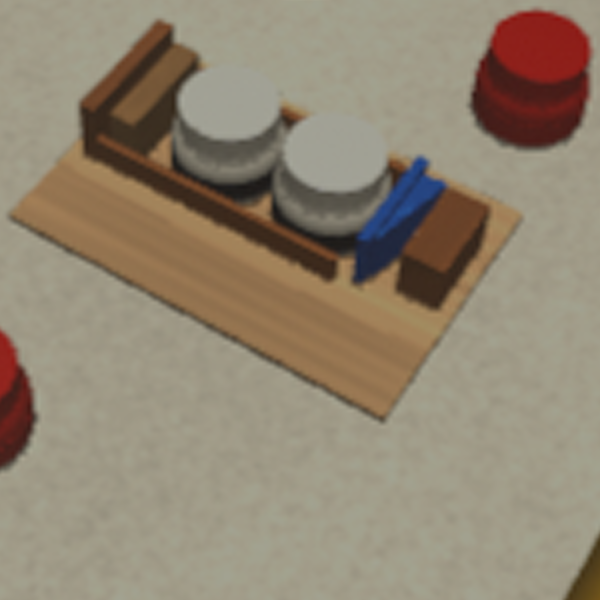

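View pics/b_scene_w.png

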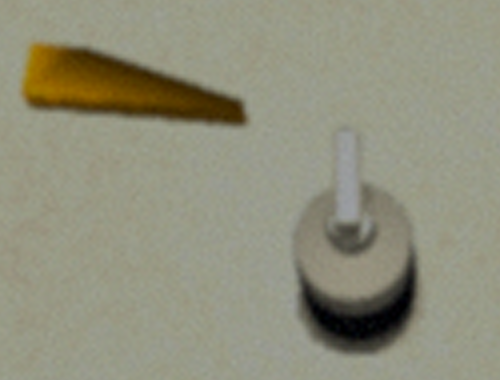

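The close crops confirm the pieces: wedge butt at left and thin end at right (scene 223,321), slot mouth opening toward the robot, divider and heel at the lower end of the row. The look-alikes are red jars (scene 220,193; 381,227; 345,289) and a pink one (319,327). None of them stands in the jig. Now I'll fit the wedge and jig poses.

```bash
cat >> h.py <<'E'
from scipy.optimize import minimize
WV=np.array([[x,y,z] for z in (0,.03) for x,y in [(-.0175,-.0155),(.1175,-.0155),(.1175,-.0095),(.0175,.0155),(-.0175,.0155)]])
def place(V,x,y,yaw,z=0):
    c,s=np.cos(yaw),np.sin(yaw); return np.c_[x+c*V[:,0]-s*V[:,1],y+s*V[:,0]+c*V[:,1],z+V[:,2]]
def hullmask(n,P,c,S=4):
    h=cv2.convexHull(proj(n,P,c).astype(np.float32)); m=np.zeros((420*S,560*S),np.uint8)
    cv2.fillPoly(m,[np.round(((h+.5)*S-.5)*16).astype(np.int32)],1,shift=4)
    return cv2.resize(m.astype(np.float32),(560,420),interpolation=cv2.INTER_AREA)
def fit(masks,V,p0,z=0):
    cs={n:cam(n) for n in masks}
    def f(p):
        e=0
        for n,m in masks.items():
            h=hullmask(n,place(V,p[0]/100,p[1]/100,p[2]/10,z),cs[n]); e+=1-np.minimum(h,m).sum()/np.maximum(h,m).sum()
        return e/len(masks)
    q=np.array([p0[0]*100,p0[1]*100,p0[2]*10])
    best=None
    for k in range(3):
        r=minimize(f,q,method='Nelder-Mead',options=dict(initial_simplex=np.vstack([q]+[q+np.eye(3)[i]*1.0 for i in range(3)]),xatol=.003,fatol=1e-5)); q=r.x
    return np.array([q[0]/100,q[1]/100,q[2]/10]),r.fun
E
python3 - <<'E'
from h import *
import glob
M={}
for n in ["scene","side"]:
    im,d=get_image(n); hsv=cv2.cvtColor(im,cv2.COLOR_RGB2HSV)
    nm=np.load(glob.glob(f'/tmp/{n}_wedge_*.npy')[0]); nm=cv2.dilate(nm.astype(np.uint8),np.ones((7,7)))
    M[n]=((hsv[...,1]>140)&(nm>0)).astype(np.float32)
    print(n,M[n].sum(), np.load(glob.glob(f'/tmp/{n}_wedge_*.npy')[0]).sum())
a=onplane('scene',[[175,318],[221,323]],.02); print(a)
yaw=np.arctan2(*(a[1]-a[0])[[1,0]])
for keys in (["scene"],["side"],["scene","side"]):
    p,e=fit({k:M[k] for k in keys},WV,(*a[0][:2],yaw)); print(keys,p.round(4),np.degrees(p[2]).round(1),round(e,3))
    t=place(np.array([[.1175,-.0125,0]]),*p); print(t)
# jig corners
J=np.array([[-.085,-.04],[.1,-.04],[.1,.239],[-.085,.239]])
cl={'scene':np.array([[0,357],[265,443],[380,92],[138,25]])/4+[240,185],'side':np.array([[385,420],[522,217],[np.nan]*2,[10,216]])/4+[235,170]}
src=[];dst=[]
for n in cl:
    ok=~np.isnan(cl[n][:,0]); P=onplane(n,cl[n][ok],.006)[:,:2]; src+=[J[ok]];dst+=[P]
    A,B=J[ok],P; a0,b0=A.mean(0),B.mean(0); H=(A-a0).T@(B-b0); th=np.arctan2(H[0,1]-H[1,0],H[0,0]+H[1,1]); Rm=np.array([[np.cos(th),-np.sin(th)],[np.sin(th),np.cos(th)]]); t=b0-Rm@a0
    print(n,'jig',t.round(4),np.degrees(th).round(2),'res mm',((A@Rm.T+t-B)*1000).round(1).tolist())
A,B=np.vstack(src),np.vstack(dst);a0,b0=A.mean(0),B.mean(0); H=(A-a0).T@(B-b0); th=np.arctan2(H[0,1]-H[1,0],H[0,0]+H[1,1]); Rm=np.array([[np.cos(th),-np.sin(th)],[np.sin(th),np.cos(th)]]); t=b0-Rm@a0
print('both',t.round(4),np.degrees(th).round(2))
print(read_state()['time'])
E
```

```text
scene 597.0 692
side 669.0 706
[[ 0.48566502 -0.24827338  0.02      ]
 [ 0.58694305 -0.1962277   0.02      ]]
['scene'] [ 0.4735 -0.2412  0.4958] 28.4 0.146
[[ 0.5827889  -0.19631161  0.        ]]
['side'] [ 0.4747 -0.2421  0.4889] 28.0 0.116
[[ 0.58427035 -0.19790227  0.        ]]
['scene', 'side'] [ 0.4742 -0.2415  0.4968] 28.5 0.133
[[ 0.58343248 -0.19651317  0.        ]]
scene jig [ 0.616  -0.0013] 14.64 res mm [[-1.7, -1.2], [2.1, 0.8], [2.3, -0.1], [-2.7, 0.5]]
side jig [ 0.6089 -0.0066] 13.96 res mm [[-1.3, -0.4], [2.1, -0.4], [-0.8, 0.9]]
both [ 0.6126 -0.0035] 14.25
0.85
```

Poses are consistent between the two views: wedge at (0.474,-0.242) with yaw 28.4°, jig at about (0.612,-0.004) with yaw about 14.2°. I'll turn the tool to the wedge's yaw first. That is +2.30 rad about tool z, which leaves the wrist camera ahead of the fingers, toward the thin end.

```bash
python3 -m handwheel '[[0,0,0.149,0,0,-0.01,1],[0,0,0.149,0,0,-0.01,1],[0,0,0.149,0,0,0,1],[0,0,0.149,0,0,0,1],[0,0,0.149,0,0,0,1]]' 
python3 -m handwheel '[[0,0,0.149,0,0,0,1],[0,0,0.149,0,0,0,1],[0,0,0.149,0,0,0,1],[0,0,0.149,0,0,0,1],[0,0,0.149,0,0,0,1]]' 
python3 -m handwheel '[[0,0,0.149,0,0,0,1],[0,0,0.149,0,0,0,1],[0,0,0.149,0,0,0,1],[0,0,0.149,0,0,0,1],[0,0,0.149,0,0,0,1]]' 
python3 -m handwheel '[[0,0,0.067,0,0,0,1],[0,0,0,0,0,0,1]]'
cat > go.py <<'E'
import sys
from h import *
def rel(x,y,z,yaw=None):
    s=read_state(); A=R.from_euler('xyz',s['tcp_rot'],degrees=True)
    print('t',round(s['time'],2),'tcp',s['tool_pos'].round(4),'rot',s['tcp_rot'].round(2),'F',s['wrist_force'].round(1),'w',round(s['width'],4))
    print('shift tool',(A.inv().apply(np.array([x,y,z])-s['tool_pos'])).round(4))
    if yaw is not None:
        T=R.from_euler('xyz',[180,0,yaw],degrees=True); print('turn',(A.inv()*T).as_rotvec().round(4))
if __name__=='__main__': rel(*map(float,sys.argv[1:]))
E
python3 go.py 0.4742 -0.2418 0.2 28.4
```

```text
time: 1.35
tool_pos: [0.2113, 0.5883, 0.2515]
tcp_rot: [180.0, -0.0, 117.2]
wrist_force: [0.5, 1.0, 1.1]
width: 0.0857
time: 1.85
tool_pos: [0.2113, 0.5882, 0.2513]
tcp_rot: [180.0, 0.0, 74.5]
wrist_force: [0.4, -0.2, 0.5]
width: 0.0855
time: 2.35
tool_pos: [0.2113, 0.5882, 0.2513]
tcp_rot: [-180.0, -0.0, 31.8]
wrist_force: [-0.1, 0.3, -0.3]
width: 0.0855
time: 2.55
tool_pos: [0.2113, 0.5882, 0.2513]
tcp_rot: [180.0, -0.0, 28.4]
wrist_force: [-0.3, 0.6, -0.6]
width: 0.0852
t 2.55 tcp [0.2113 0.5882 0.2513] rot [180.    -0.    28.36] F [-0.3  0.6 -0.6] w 0.0852
shift tool [-0.1629  0.8553  0.0513]
turn [ 0.     -0.     -0.0006]
```

```bash
python3 -m handwheel '[[0,0,0,-0.008,0.043,0,1],[0,0,0,-0.008,0.043,0,1],[0,0,0,-0.008,0.043,0,1],[0,0,0,-0.008,0.043,0,1],[0,0,0,-0.008,0.043,0,1]]' 
python3 -m handwheel '[[0,0,0,-0.008,0.043,0,1],[0,0,0,-0.008,0.043,0,1],[0,0,0,-0.008,0.043,0,1],[0,0,0,-0.008,0.043,0,1],[0,0,0,-0.008,0.043,0,1]]' 
python3 -m handwheel '[[0,0,0,-0.008,0.043,0,1],[0,0,0,-0.008,0.043,0,1],[0,0,0,-0.008,0.043,0,1],[0,0,0,-0.008,0.043,0,1],[0,0,0,-0.008,0.043,0,1]]' 
python3 -m handwheel '[[0,0,0,-0.008,0.043,0.01,1],[0,0,0,-0.008,0.043,0.01,1],[0,0,0,-0.008,0.043,0.01,1],[0,0,0,-0.008,0.043,0.01,1],[0,0,0,-0.003,-0.003,0.01,1]]' 
python3 -m handwheel '[[0,0,0,0,0,0,1],[0,0,0,0,0,0,1]]'
python3 - <<'E'
from h import *
s=read_state(); c=cam('wrist'); im,d=get_image('wrist'); print(s['tool_pos'],s['tcp_rot'],s['joints'].round(1))
cv2.imwrite('pics/c_wrist.png',im[:,:,::-1])
rs=regions_of('wrist','wedge')
hsv=cv2.cvtColor(im,cv2.COLOR_RGB2HSV)
for r in rs: print(r['conf'],r['box'],r['pixels'].sum())
nm=cv2.dilate(rs[0]['pixels'].astype(np.uint8),np.ones((9,9)))
M=((hsv[...,1]>140)&(nm>0)).astype(np.float32); print(M.sum())
np.savez('/tmp/w1.npz',M=M)
p,e=fit({'wrist':M},WV,(.4742,-.2418,.4968)); print(p.round(4),np.degrees(p[2]).round(2),e)
ov=im[:,:,::-1].copy(); h=cv2.convexHull(proj('wrist',place(WV,*p),c).astype(np.float32)).astype(int); cv2.polylines(ov,[h],True,(0,0,255),1)
cv2.imwrite('pics/c_ov.png',ov)
v,u=np.nonzero(cv2.erode(M,np.ones((5,5)))); P=back('wrist',np.c_[u,v],d[v,u],c); print(np.percentile(P[:,2],[5,25,50,75,95]).round(4))
E
```

```text
time: 3.05
tool_pos: [0.2784, 0.3784, 0.2514]
tcp_rot: [180.0, -0.0, 28.5]
wrist_force: [0.6, -0.5, 0.8]
width: 0.0855
time: 3.55
tool_pos: [0.3454, 0.1702, 0.2517]
tcp_rot: [180.0, -0.1, 28.5]
wrist_force: [0.7, 0.3, 0.2]
width: 0.0855
time: 4.05
tool_pos: [0.4123, -0.0383, 0.2518]
tcp_rot: [180.0, -0.1, 28.4]
wrist_force: [0.1, -0.2, 0.7]
width: 0.0855
time: 4.55
tool_pos: [0.4637, -0.207, 0.2016]
tcp_rot: [179.7, -0.1, 28.2]
wrist_force: [0.6, -0.2, 0.7]
width: 0.0857
time: 4.75
tool_pos: [0.4607, -0.2008, 0.2009]
tcp_rot: [-179.9, 0.0, 28.4]
wrist_force: [0.4, -0.4, 0.9]
width: 0.0855
[ 0.46070846 -0.20077858  0.20093208] [-1.79909686e+02  2.96507509e-02  2.84028333e+01] [-28.5   6.1 111.4   0.   62.6  33.1]
0.75 [304.3, 82.0, 337.0, 211.3] 2844
2762.0
[ 0.4755 -0.2408  0.5066] 29.02 0.055197954177856445
[0.0289 0.0297 0.0303 0.0308 0.0315]
```

View pics/c_ov.png

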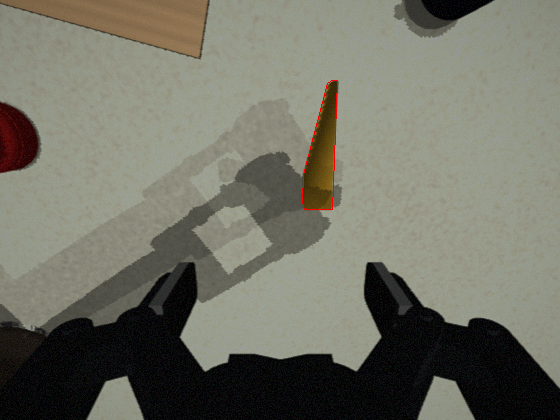

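The wrist view matches the wedge model closely: top at z = 0.030, head at pixel (318,195), thin end at (333,82), straight side to the right. Now I'll align over the head and descend.

```bash
python3 go.py 0.4745 -0.2414 0.10 29.0
```

```text
t 4.85 tcp [ 0.4615 -0.2007  0.2019] rot [ 1.7997e+02 -4.0000e-02  2.8450e+01] F [ 0.4 -0.  -0. ] w 0.0855
shift tool [-0.008   0.0419  0.1019]
turn [ 0.0005 -0.0006 -0.0096]
```

```bash
python3 -m handwheel '[[0,0,-0.010,-0.004,0.021,0.03,1],[0,0,0,-0.004,0.021,0.03,1],[0,0,0,0,0,0.042,1],[0,0,0,0,0,0,1],[0,0,0,0,0,0,1]]'
python3 - <<'E'
from h import *
s=read_state(); c=cam('wrist'); im,d=get_image('wrist'); print(s['tool_pos'],s['tcp_rot'])
rs=regions_of('wrist','wedge')
for r in rs: print(r['conf'],r['box'],r['pixels'].sum())
hsv=cv2.cvtColor(im,cv2.COLOR_RGB2HSV); ov=im[:,:,::-1].copy()
h=cv2.convexHull(proj('wrist',place(WV,.4755,-.2408,.5066),c).astype(np.float32)).astype(int); cv2.polylines(ov,[h],True,(0,0,255),1)
cv2.imwrite('pics/d_ov.png',ov)
E
python3 go.py 0.4745 -0.2414 0.003 29.0
```

```text
time: 5.35
tool_pos: [0.4742, -0.2413, 0.0994]
tcp_rot: [-179.9, 0.0, 29.0]
wrist_force: [1.0, 0.1, 0.6]
width: 0.0854
[ 0.47422898 -0.24129421  0.09943445] [-1.79919081e+02  3.45528575e-02  2.90026187e+01]
0.92 [260.3, 54.0, 303.7, 241.0] 5192
t 5.45 tcp [ 0.4762 -0.2427  0.1017] rot [ 1.798e+02 -1.200e-01  2.899e+01] F [ 0.4 -0.6  0.7] w 0.0854
shift tool [-0.0011 -0.0023  0.0987]
turn [ 0.0036 -0.0021 -0.0001]
```

View pics/d_ov.png

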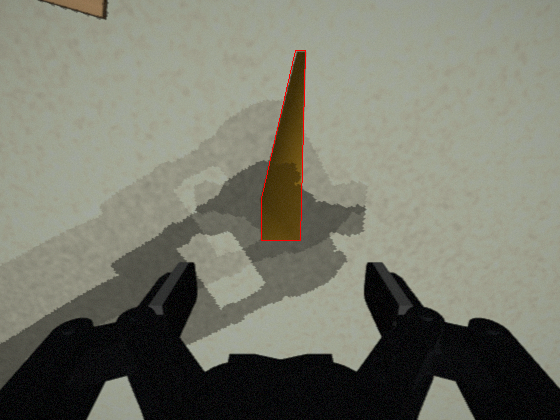

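```bash
python3 -m handwheel '[[0,0,0,0,0,0.04,1],[0,0,0,0,0,0.04,1],[0,0,0,0,0,0.016,1],[0,0,0,0,0,0,1],[0,0,0,0,0,0,1]]' 
python3 -m handwheel '[[0,0,0,0,0,0,0.2],[0,0,0,0,0,0,0.2],[0,0,0,0,0,0,0.2],[0,0,0,0,0,0,0.2],[0,0,0,0,0,0,0.2]]' 40
python3 -m handwheel '[[0,0,0,0,0,0,0.2],[0,0,0,0,0,0,0.2],[0,0,0,0,0,0,0.2]]' 40
```

```text
time: 5.95
tool_pos: [0.4764, -0.2433, 0.0054]
tcp_rot: [179.8, -0.1, 29.0]
wrist_force: [-0.1, -0.8, 0.4]
width: 0.0857
time: 6.45
tool_pos: [0.4752, -0.2429, 0.0042]
tcp_rot: [179.9, -0.0, 28.9]
wrist_force: [-0.2, 0.2, 5.7]
width: 0.0302
time: 6.75
tool_pos: [0.4752, -0.2429, 0.0042]
tcp_rot: [179.9, -0.0, 28.9]
wrist_force: [-0.5, 0.6, 5.9]
width: 0.0305
```

Gripped at a width of 30.5 mm, against 31 expected. Lift, and check the hold.

```bash
python3 -m handwheel '[[0,0,0,0,0,-0.01,0.2],[0,0,0,0,0,-0.03,0.2],[0,0,0,0,0,-0.04,0.2],[0,0,0,0,0,-0.04,0.2],[0,0,0,0,0,-0.02,0.2]]' 
python3 -m handwheel '[[0,0,0,0,0,0,0.2],[0,0,0,0,0,0,0.2]]'
python3 - <<'E'
from h import *
c,s=np.cos(np.radians(14.2)),np.sin(np.radians(14.2)); o=np.array([.612,-.0035])
for x,y in [(-.21,.0175),(-.18,.0175)]: print(o+[c*x-s*y,s*x+c*y])
E
python3 go.py 0.404 -0.038 0.145 14.2
```

```text
time: 7.25
tool_pos: [0.4761, -0.2435, 0.1472]
tcp_rot: [179.7, -0.2, 28.9]
wrist_force: [0.6, 1.5, 1.2]
width: 0.0303
time: 7.45
tool_pos: [0.4741, -0.2422, 0.1432]
tcp_rot: [-180.0, 0.0, 28.9]
wrist_force: [-0.3, 0.5, -0.9]
width: 0.03
[ 0.4041236  -0.03804926]
[ 0.43320696 -0.03069004]
t 7.45 tcp [ 0.4741 -0.2422  0.1432] rot [-179.99    0.     28.92] F [-0.3  0.5 -0.9] w 0.03
shift tool [ 0.0374 -0.2127 -0.0018]
turn [-1.000e-04  1.000e-04  2.569e-01]
```

```bash
python3 -m handwheel '[[0,0,0.128,0,0,0,0.2],[0,0,0.129,0,0,0,0.2],[0,0,0,-0.003,-0.036,0,0.2],[0,0,0,-0.003,-0.036,0,0.2],[0,0,0,-0.003,-0.036,0,0.2]]' 
python3 -m handwheel '[[0,0,0,-0.003,-0.036,0,0.2],[0,0,0,-0.003,-0.036,0,0.2],[0,0,0,-0.003,-0.035,0,0.2],[0,0,0,0,0,0,0.2],[0,0,0,0,0,0,0.2]]'
python3 - <<'E'
from h import *
s=read_state(); c=cam('wrist'); im,d=get_image('wrist'); print(s['tool_pos'],s['tcp_rot'])
cv2.imwrite('pics/e.png',im[:,:,::-1]); np.savez('/tmp/e.npz',im=im,d=d,K=c[0],o=c[1],A=c[2],tcp=s['tool_pos'],rot=s['tcp_rot'])
E
```

```text
time: 7.95
tool_pos: [0.4367, -0.1382, 0.1406]
tcp_rot: [-179.8, 0.3, 14.1]
wrist_force: [0.6, 0.1, -1.0]
width: 0.0302
time: 8.45
tool_pos: [0.4027, -0.0377, 0.1416]
tcp_rot: [-179.9, 0.2, 14.3]
wrist_force: [-1.2, 0.6, -0.5]
width: 0.0306
[ 0.40270035 -0.03769717  0.14162358] [-179.93400259    0.18303752   14.3190021 ]
```

View pics/e.png

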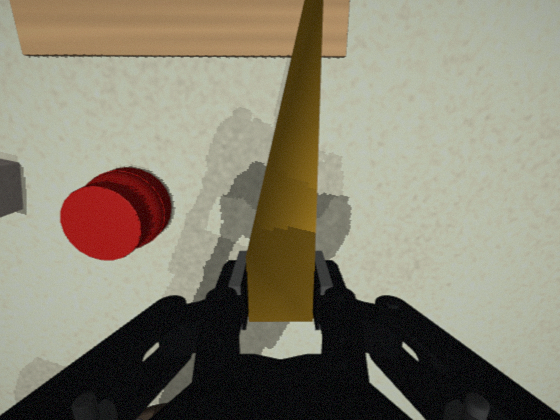

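This view shows the wedge held straight between the fingers and the jig's near edge from (22,54) to (346,54). I'll go forward and higher to view the slot.

```bash
python3 -m handwheel '[[0,0,0,0.022,0.009,-0.020,0.2],[0,0,0,0.022,0.009,-0.020,0.2],[0,0,0,0.022,0.009,-0.020,0.2],[0,0,0,0.022,0.008,-0.020,0.2],[0,0,0,0.022,0.008,-0.003,0.2]]' 
python3 -m handwheel '[[0,0,0,0,0,0,0.2],[0,0,0,0,0,0,0.2],[0,0,0,0,0,0,0.2]]'
python3 - <<'E'
from h import *
s=read_state(); c=cam('wrist'); im,d=get_image('wrist'); print(s['tool_pos'],s['tcp_rot'])
cv2.imwrite('pics/f.png',im[:,:,::-1]); np.savez('/tmp/f.npz',im=im,d=d,K=c[0],o=c[1],A=c[2],tcp=s['tool_pos'],rot=s['tcp_rot'])
cv2.imwrite('pics/f2.png',cv2.resize(im[0:260,100:400,::-1],None,fx=2.3,fy=2.3,interpolation=cv2.INTER_CUBIC))
E
```

```text
time: 9.0
tool_pos: [0.5248, -0.0552, 0.2286]
tcp_rot: [179.9, -0.2, 14.1]
wrist_force: [-0.2, -0.2, -0.9]
width: 0.0301
time: 9.3
tool_pos: [0.52, -0.0536, 0.2248]
tcp_rot: [-179.9, 0.2, 14.1]
wrist_force: [0.6, 0.3, 0.4]
width: 0.0305
[ 0.51999637 -0.05360665  0.22478532] [-179.92197731    0.18653294   14.13722138]
```

View pics/f.png

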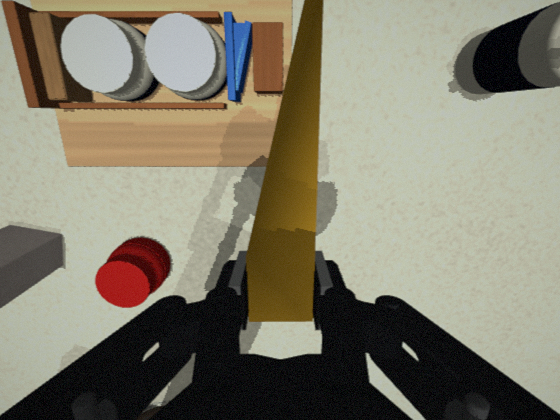

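View pics/f2.png

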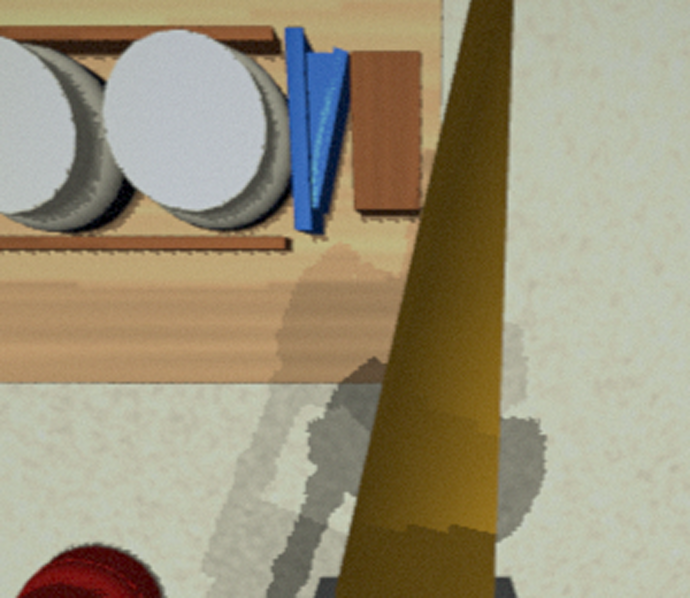

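The slot view is clear. The heel's top face edge runs from (253,22) to (255,91), the blue divider is at (232,60) and the base near edge is at v = 166. I'll measure the jig and the held wedge in this same camera.

```bash
cat > m.py <<'E'
from h import *
def wmask(im):
    hsv=cv2.cvtColor(im,cv2.COLOR_RGB2HSV)
    m=((hsv[...,0]>15)&(hsv[...,0]<32)&(hsv[...,1]>190)).astype(np.uint8)
    k,l,st,_=cv2.connectedComponentsWithStats(m); i=1+np.argmax(st[1:,4]); return (l==i).astype(np.float32)
def fitw(im,c,z,p0):
    m=wmask(im)
    def f(p):
        h=hullmask('wrist',place(WV,p[0]/100,p[1]/100,p[2]/10,z),c); return 1-np.minimum(h,m).sum()/np.maximum(h,m).sum()
    q=np.array([p0[0]*100,p0[1]*100,p0[2]*10])
    for k in range(3):
        r=minimize(f,q,method='Nelder-Mead',options=dict(initial_simplex=np.vstack([q]+[q+np.eye(3)[i]*.5 for i in range(3)]),xatol=.003,fatol=1e-5)); q=r.x
    return np.array([q[0]/100,q[1]/100,q[2]/10]),r.fun,m
E
python3 - <<'E'
from m import *
for f in 'ef':
    D=np.load(f'/tmp/{f}.npz'); c=(D['K'],D['o'],D['A']); im=D['im']; d=D['d']
    print(f,'tcp',D['tcp'],D['rot'])
    p,e,m=fitw(im,c,D['tcp'][2]-.0035,(D['tcp'][0],D['tcp'][1],np.radians(14.2)))
    print('wedge',p.round(4),np.degrees(p[2]).round(2),e.round(4),m.sum())
    A=R.from_euler('z',14.2,degrees=True).inv().apply([*(p[:2]-D['tcp'][:2]),0]); print('wedge origin rel tcp along/left',A.round(4))
    v,u=np.nonzero(cv2.erode(m,np.ones((5,5)))); P=back('wrist',np.c_[u,v],d[v,u],c); print('top z depth',np.percentile(P[:,2],[5,50,95]).round(4))
    if f=='f':
        hf=onplane('wrist',[[254.8,91.3],[253.0,22.2]],.046,c); print('heel face',hf.round(4)); dd=hf[1]-hf[0]; print('len',np.linalg.norm(dd),'yaw',np.degrees(np.arctan2(dd[1],dd[0])))
        b=onplane('wrist',[[67.5,165.5],[262,166.1]],.006,c); print('base',b.round(4)); dd=b[0]-b[1]; print('yaw',np.degrees(np.arctan2(dd[1],dd[0]))-90)
        for uv in [(270,40),(255,60),(232,60),(240,40),(180,55),(200,130)]:
            print(uv,back('wrist',[uv],d[uv[1],uv[0]],c).round(4))
    else:
        b=onplane('wrist',[[22.5,54.5],[346,55.5]],.006,c); print('base',b.round(4)); dd=b[0]-b[1]; print('len',np.linalg.norm(dd),'yaw',np.degrees(np.arctan2(dd[1],dd[0]))-90)
E
```

```text
e tcp [ 0.40270035 -0.03769717  0.14162358] [-179.93400259    0.18303752   14.3190021 ]
wedge [ 0.4016 -0.0373  0.2576] 14.76 0.1455 13453.0
wedge origin rel tcp along/left [-0.0009  0.0007  0.    ]
top z depth [0.1666 0.1676 0.1685]
base [[ 0.4717  0.2101  0.006 ]
 [ 0.5396 -0.0603  0.006 ]]
len 0.278779987632162 yaw 14.092189909124727
f tcp [ 0.51999637 -0.05360665  0.22478532] [-179.92197731    0.18653294   14.13722138]
wedge [ 0.519  -0.0531  0.2563] 14.69 0.1453 13445.0
wedge origin rel tcp along/left [-0.0009  0.0007  0.    ]
top z depth [0.2497 0.2508 0.2517]
heel face [[ 0.6118 -0.0024  0.046 ]
 [ 0.6718  0.0127  0.046 ]]
len 0.0619185238016421 yaw 14.147730946787327
base [[ 0.4721  0.2105  0.006 ]
 [ 0.5308 -0.0261  0.006 ]]
yaw 13.947340579075316
(270, 40) [[ 0.6609 -0.0068  0.0467]]
(255, 60) [[0.6404 0.0039 0.0446]]
(232, 60) [[0.6338 0.0246 0.0533]]
(240, 40) [[0.6537 0.0216 0.047 ]]
(180, 55) [[0.6244 0.0693 0.0685]]
(200, 130) [[0.5555 0.0556 0.0084]]
```

Run:
```python
from m import *
D=np.load('/tmp/f.npz'); c=(D['K'],D['o'],D['A']); im=D['im']
p,e,m=fitw(im,c,D['tcp'][2]-.004,(D['tcp'][0],D['tcp'][1],np.radians(14.2)))
ov=im[:,:,::-1].copy(); ov[m>0]=(ov[m>0]*.5+[100,0,0]).astype(np.uint8)
h=np.round(cv2.convexHull(proj('wrist',place(WV,*p,D['tcp'][2]-.004),c).astype(np.float32))).astype(int); cv2.polylines(ov,[h],True,(0,0,255),1)
cv2.imwrite('pics/f3.png',cv2.resize(ov[0:340,200:360],None,fx=1.7,fy=1.7))
# straight edge columns
hsv=cv2.cvtColor(im,cv2.COLOR_RGB2HSV); g=(hsv[...,1]>120)
for v in (5,30,60,90,120,150,180,200,220,240,300,315):
    r=np.nonzero(g[v,240:330])[0]+240; print(v,r.min(),r.max())
```

```text
5 304 322
30 240 321
60 240 320
90 240 319
120 277 318
150 270 317
180 264 316
200 259 316
220 255 315
240 250 314
300 242 329
315 241 329
```

View pics/f3.png

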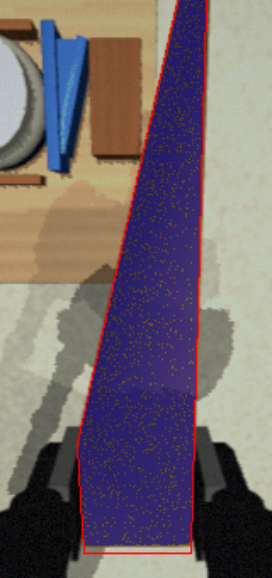

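```bash
sed -i 's/return (l==i).astype(np.float32)/return cv2.morphologyEx((l==i).astype(np.uint8),cv2.MORPH_CLOSE,np.ones((5,5))).astype(np.float32)/' m.py
python3 - <<'E'
from m import *
for f in 'ef':
    D=np.load(f'/tmp/{f}.npz'); c=(D['K'],D['o'],D['A']); im=D['im']
    for dz in (.003,.004,.005):
        p,e,m=fitw(im,c,D['tcp'][2]-dz,(D['tcp'][0],D['tcp'][1],np.radians(14.2)))
        A=R.from_euler('z',D['rot'][2],degrees=True).inv().apply([*(p[:2]-D['tcp'][:2]),0]); print(f,dz,p.round(4),np.degrees(p[2]).round(2),e.round(4),A.round(4))
E
```

```text
e 0.003 [ 0.4016 -0.0374  0.2606] 14.93 0.0508 [-0.001   0.0006  0.    ]
e 0.004 [ 0.4021 -0.0371  0.2567] 14.71 0.0433 [-0.0004  0.0008  0.    ]
e 0.005 [ 0.4021 -0.0372  0.2584] 14.8 0.0328 [-0.0004  0.0006  0.    ]
f 0.003 [ 0.5188 -0.0532  0.2576] 14.76 0.0533 [-0.0011  0.0007  0.    ]
f 0.004 [ 0.5192 -0.0531  0.2569] 14.72 0.044 [-0.0007  0.0007  0.    ]
f 0.005 [ 0.5195 -0.0528  0.2513] 14.4 0.0359 [-0.0003  0.0009  0.    ]
```

The wedge sits in the hand within 1 mm of nominal, about 0.5° off in yaw. The jig is at about (0.612,-0.0018) with yaw 14.1°. I'll move to a hover with the tip about 12 mm before the mouth.

```bash
python3 -m handwheel '[[0,0,0.009,-0.014,-0.0225,0,0.2],[0,0,0,-0.0135,-0.0225,0.02,0.2],[0,0,0,0,0,0.04,0.2],[0,0,0,0,0,0.04,0.2],[0,0,0,0,0,0.04,0.2]]' 
python3 -m handwheel '[[0,0,0,0,0,0.03,0.2],[0,0,0,0,0,0.02,0.2],[0,0,0,0,0,0,0.2],[0,0,0,0,0,0,0.2],[0,0,0,0,0,0,0.2]]'
python3 - <<'E'
from m import *
s=read_state(); c=cam('wrist'); im,d=get_image('wrist'); print(s['tool_pos'],s['tcp_rot'],s['wrist_force'])
cv2.imwrite('pics/g.png',im[:,:,::-1]); np.savez('/tmp/g.npz',im=im,d=d,K=c[0],o=c[1],A=c[2],tcp=s['tool_pos'],rot=s['tcp_rot'])
cv2.imwrite('pics/g2.png',cv2.resize(im[0:200,200:400,::-1],None,fx=3,fy=3,interpolation=cv2.INTER_CUBIC))
E
```

```text
time: 9.85
tool_pos: [0.4831, -0.0159, 0.0853]
tcp_rot: [180.0, -0.0, 13.7]
wrist_force: [0.5, 0.1, -1.0]
width: 0.0307
time: 10.35
tool_pos: [0.4852, -0.0163, 0.0377]
tcp_rot: [179.9, -0.1, 13.7]
wrist_force: [-0.3, 1.0, -0.7]
width: 0.0299
[ 0.4851864  -0.0163122   0.03766978] [ 1.79942334e+02 -1.47091514e-01  1.36817960e+01] [-0.27395363  0.95491548 -0.66177348]
```

View pics/g.png

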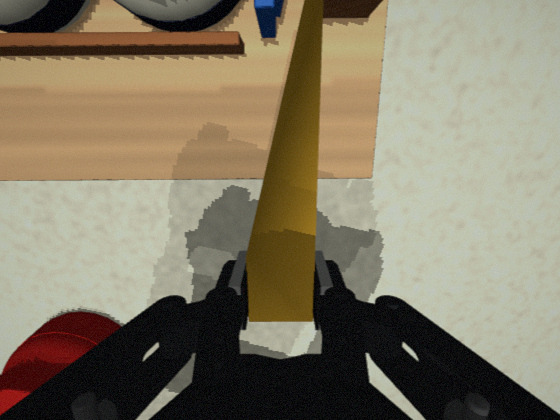

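View pics/g2.png

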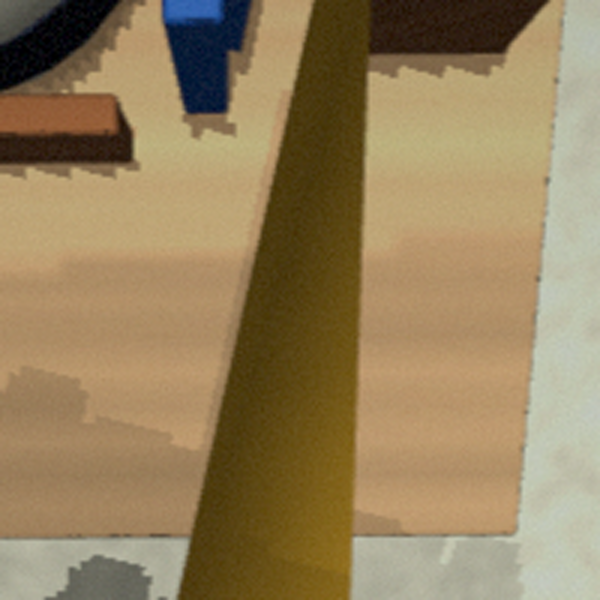

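Run:
```python
from m import *
D=np.load('/tmp/g.npz'); c=(D['K'],D['o'],D['A']); im=D['im']
P=onplane('wrist',[[200+517/3,535/3],[1,181],[200+545/3,180/3],[200+440/3,52/3],[200+350/3+50/3,53/3]],.006,c); print(P.round(4))
d=P[1]-P[0]; y1=np.degrees(np.arctan2(d[1],d[0]))-90; d=P[2]-P[0]; y2=np.degrees(np.arctan2(d[1],d[0])); print('yaw',y1,y2)
for yaw in (14.1,):
    rot=R.from_euler('z',yaw,degrees=True).as_matrix()[:2,:2]
    o=P[0,:2]-rot@[-.085,-.04]; print('origin',o); 
    print('heel x',(rot.T@(P[3,:2]-o))[0],(rot.T@(P[4,:2]-o))[0], 'wedge:')
    for dz in (.004,.005):
        p,e,m=fitw(im,c,D['tcp'][2]-dz,(D['tcp'][0],D['tcp'][1],np.radians(14.2)))
        q=rot.T@(p[:2]-o); t=rot.T@(place(np.array([[.1175,-.0125,0]]),*p)[0,:2]-o)
        print(p.round(4),np.degrees(p[2]).round(2),e.round(4),'in jig',q.round(4),'tip',t.round(4))
# scene/side check
for n in ('scene','side'):
    im,_=get_image(n); b=(165,195) if n=='scene' else (230,150)
    x,y=(200,190) if n=='scene' else (230,165)
    cv2.imwrite(f'pics/g_{n}.png',cv2.resize(im[y:y+140,x:x+170,::-1],None,fx=4,fy=4,interpolation=cv2.INTER_CUBIC))
```

```text
[[ 0.5392 -0.0606  0.006 ]
 [ 0.4838  0.1606  0.006 ]
 [ 0.6024 -0.0439  0.006 ]
 [ 0.6171 -0.0193  0.006 ]
 [ 0.6153 -0.0126  0.006 ]]
yaw 14.064190232954559 14.747608830632057
origin [ 0.61187209 -0.00107785]
heel x 0.0006545356548050201 0.0005602944097018235 wedge:
[ 0.4862 -0.0154  0.243 ] 13.92 0.0392 in jig [-0.1254  0.0167] tip [-0.0079  0.0038]
[ 0.4849 -0.0156  0.2446] 14.01 0.03 in jig [-0.1267  0.0168] tip [-0.0092  0.0041]
```

View pics/g_scene.png

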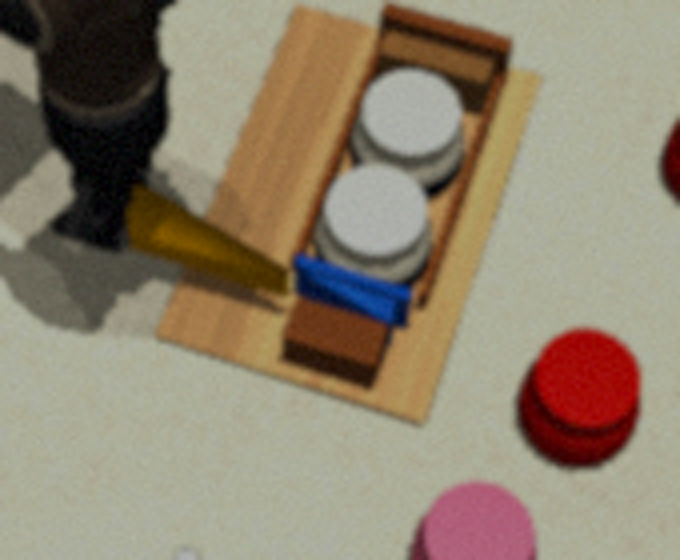

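View pics/g_side.png

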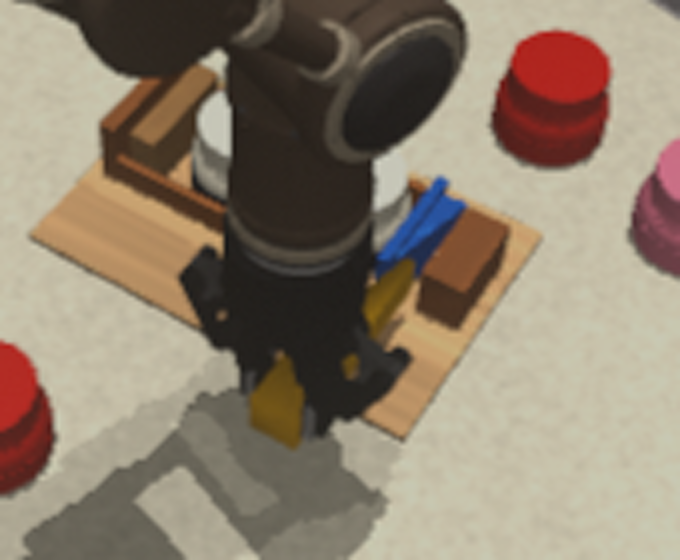

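The wedge lines up with the slot: straight face about 1.2 mm off the heel plane and tip about 8 mm before the mouth. I'll shift about 1 mm toward the divider, lower, then slide in.

```bash
python3 -m handwheel '[[0,0,0,0,-0.001,0.015,0.2],[0,0,0,0,0,0.007,0.2],[0,0,0,0,0,0.002,0.2],[0,0,0,0,0,0,0.2],[0,0,0,0,0,0,0.2]]' 
python3 -m handwheel '[[0,0,0,0.008,0,0,0.2],[0,0,0,0.008,0,0,0.2],[0,0,0,0,0,0,0.2]]'
python3 -m handwheel '[[0,0,0,0.007,0,0,0.2],[0,0,0,0.007,0,0,0.2],[0,0,0,0,0,0,0.2],[0,0,0,0,0,0,0.2]]'
python3 - <<'E'
from m import *
s=read_state(); c=cam('wrist'); im,d=get_image('wrist'); print(s['tool_pos'],s['tcp_rot'],s['wrist_force'])
cv2.imwrite('pics/i.png',im[:,:,::-1]); 
m=wmask(im); v,u=np.nonzero(cv2.erode(m,np.ones((5,5)))); P=back('wrist',np.c_[u,v],d[v,u],c); print('top z',np.percentile(P[:,2],[5,50,95]).round(4))
n='scene'; im,_=get_image(n); x,y=(200,190); cv2.imwrite(f'pics/i_{n}.png',cv2.resize(im[y:y+140,x:x+170,::-1],None,fx=4,fy=4,interpolation=cv2.INTER_CUBIC))
E
```

```text
time: 11.0
tool_pos: [0.4841, -0.0152, 0.0126]
tcp_rot: [180.0, -0.0, 13.7]
wrist_force: [0.1, -0.8, -0.6]
width: 0.0304
time: 11.3
tool_pos: [0.5019, -0.0113, 0.0131]
tcp_rot: [179.9, -0.2, 13.7]
wrist_force: [0.5, 0.2, -0.5]
width: 0.0305
time: 11.7
tool_pos: [0.513, -0.008, 0.0122]
tcp_rot: [-180.0, 0.0, 13.7]
wrist_force: [0.3, 0.4, -0.4]
width: 0.0301
[ 0.51303228 -0.00795588  0.01223546] [-1.79997652e+02  1.05609548e-02  1.36939334e+01] [ 0.28012781  0.36581691 -0.43391925]
top z [0.0372 0.0383 0.0393]
```

View pics/i_scene.png

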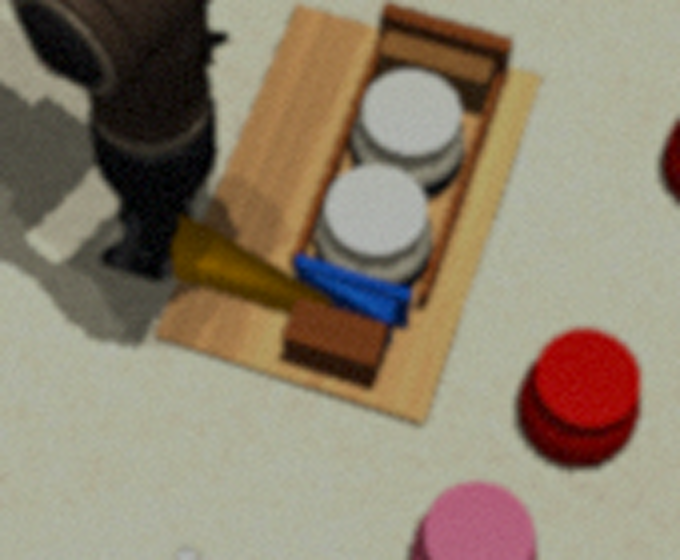

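View pics/i.png

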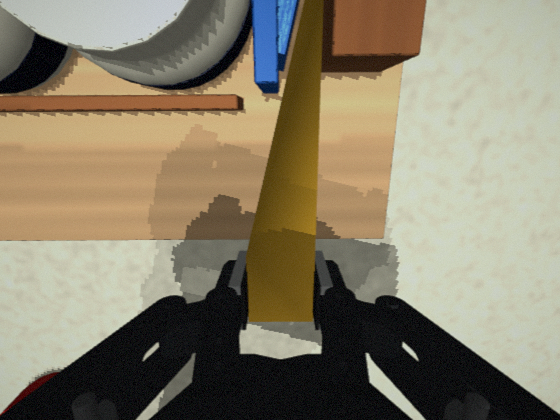

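The wedge's thin end is in the slot between divider and heel, about 22 mm past the mouth, with no contact force. Lower the last 2 mm and release.

```bash
python3 -m handwheel '[[0,0,0,0,0,0.001,0.2],[0,0,0,0,0,0.001,0.2],[0,0,0,0,0,0,0.2]]' 
python3 -m handwheel '[[0,0,0,0,0,0,0.4],[0,0,0,0,0,0,0.55],[0,0,0,0,0,0,0.6],[0,0,0,0,0,0,0.6],[0,0,0,0,0,0,0.6]]'
python3 - <<'E'
from m import *
s=read_state(); c=cam('wrist'); im,d=get_image('wrist'); print(s['tool_pos'],s['tcp_rot'],s['wrist_force'])
cv2.imwrite('pics/j.png',im[:,:,::-1]); 
m=wmask(im); v,u=np.nonzero(cv2.erode(m,np.ones((5,5)))); P=back('wrist',np.c_[u,v],d[v,u],c); print('top z',np.percentile(P[:,2],[5,50,95]).round(4))
E
```

```text
time: 12.1
tool_pos: [0.5128, -0.0081, 0.0103]
tcp_rot: [180.0, -0.0, 13.7]
wrist_force: [-0.3, 0.1, 0.1]
width: 0.0304
time: 12.6
tool_pos: [0.5129, -0.008, 0.0103]
tcp_rot: [180.0, -0.0, 13.7]
wrist_force: [0.5, -0.7, 0.4]
width: 0.0513
[ 0.51291963 -0.00804053  0.01028545] [ 1.79998961e+02 -1.98708415e-03  1.36822817e+01] [ 0.53985503 -0.7361998   0.38093803]
top z [0.0354 0.0364 0.0374]
```

View pics/j.png

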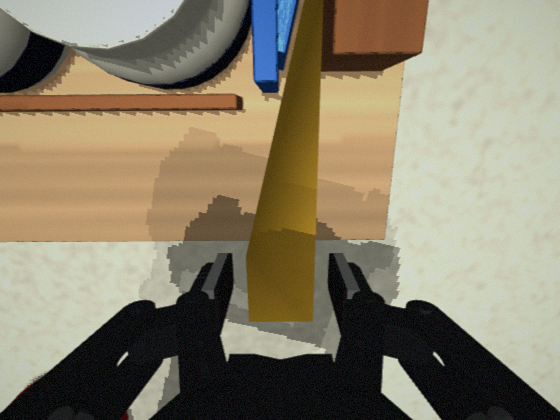

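Released: the wedge lies flat (top at z = 0.036) and the fingers have cleared it on both sides. Lift off, go behind the butt, close.

```bash
python3 -m handwheel '[[0,0,0,0,0,-0.015,0.6],[0,0,0,0,0,-0.025,0.6],[0,0,0,0,0,-0.03,0.6],[0,0,0,-0.025,0.003,0,0.3],[0,0,-0.008,-0.025,0.003,0,0]]' 
python3 -m handwheel '[[0,0,0,0,0,0,0],[0,0,0,0,0,0,0],[0,0,0,0,0,0,0]]'
python3 - <<'E'
from m import *
s=read_state(); c=cam('wrist'); im,d=get_image('wrist'); print(s['tool_pos'],s['tcp_rot'],s['wrist_force'],s['width'])
cv2.imwrite('pics/k.png',im[:,:,::-1]); 
p,e,m=fitw(im,c,.006,(.5,-.01,np.radians(14.2))); print('wedge',p.round(4),np.degrees(p[2]).round(2),e)
v,u=np.nonzero(cv2.erode(m,np.ones((5,5)))); P=back('wrist',np.c_[u,v],d[v,u],c); print('top z',np.percentile(P[:,2],[5,50,95]).round(4))
rot=R.from_euler('z',14.1,degrees=True).as_matrix()[:2,:2]; o=np.array([.612,-.0012]); ax=p[2]
t=rot.T@(place(np.array([[.1175,-.0125,0],[-.0175,0,0]]),*p)[:,:2]-o).T; print('tip,butt jig',t.T.round(4))
print('tcp jig',(rot.T@(s['tool_pos'][:2]-o)).round(4))
E
```

```text
time: 13.15
tool_pos: [0.4675, -0.026, 0.0829]
tcp_rot: [179.9, -0.3, 14.2]
wrist_force: [-0.8, 0.1, 0.5]
width: 0.0228
time: 13.45
tool_pos: [0.4672, -0.0258, 0.0811]
tcp_rot: [180.0, -0.1, 14.1]
wrist_force: [-0.3, 0.7, -0.0]
width: 0.0
[ 0.46724503 -0.02575056  0.08113892] [ 1.79951022e+02 -1.37920743e-01  1.41323651e+01] [-0.32403221  0.73497565 -0.02755043] 2.919527995515294e-05
wedge [ 0.514  -0.0073  0.2568] 14.71 0.05828392505645752
top z [0.0352 0.0363 0.0375]
tip,butt jig [[ 0.021   0.0067]
 [-0.1141  0.0178]]
tcp jig [-0.1464  0.0115]
```

View pics/k.png

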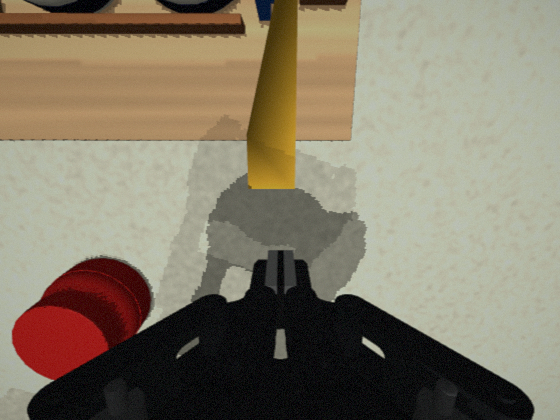

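The wedge lies with its tip at 21 mm past the mouth (y about 6.7 mm), yaw 14.7° against the jig's 14.1°, butt at pixel (272,188), and nobody is touching it. Step 1 should be satisfied. Lower the shut fingers behind the butt and approach.

```bash
cat > chk.py <<'E'
import sys
from h import *
s=read_state(); f=-s['wrist_force']@np.array([np.cos(np.radians(14.1)),np.sin(np.radians(14.1)),0])
rot=R.from_euler('z',14.1,degrees=True).as_matrix()[:2,:2]; t=rot.T@(s['tool_pos'][:2]-np.array([.612,-.0012]))
print('t %.2f tcp jig mm %.1f %.1f z %.1f push %.1f N  Fraw %s'%(s['time'],t[0]*1e3,t[1]*1e3,s['tool_pos'][2]*1e3,f,s['wrist_force'].round(1)))
lim=float(sys.argv[1]) if len(sys.argv)>1 else 9
sys.exit(0 if f<lim else 1)
E
python3 -m handwheel '[[0,0,0,0,0,0.03,0],[0,0,0,0,0,0.03,0],[0,0,0,0,0,0.008,0],[0,0,0,0,0,0,0],[0,0,0,0,0,0,0]]' >/dev/null; python3 chk.py && python3 -m handwheel '[[0,0,0,0.006,0,0,0],[0,0,0,0.006,0,0,0],[0,0,0,0.003,0,0,0],[0,0,0,0,0,0,0]]'>/dev/null ; python3 chk.py
python3 - <<'E'
from h import *
im,_=get_image('wrist'); cv2.imwrite('pics/l.png',im[:,:,::-1])
E
```

```text
t 14.00 tcp jig mm -146.9 11.6 z 12.8 push -0.1 N  Fraw [ 0.1 -0.2 -0.6]
t 14.40 tcp jig mm -131.4 11.5 z 13.0 push 0.3 N  Fraw [-0.3  0.2 -0.2]
```

View pics/l.png

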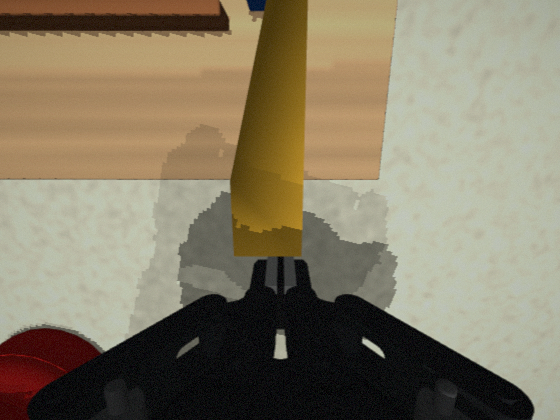

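The fingers are just behind the butt at (267,256). Push gently, guarded by the wrist force.

```bash
python3 -m handwheel '[[0,0,0,0.002,0,0,0],[0,0,0,0.002,0,0,0],[0,0,0,0.002,0,0,0],[0,0,0,0.002,0,0,0],[0,0,0,0.002,0,0,0]]' >/dev/null; python3 chk.py 6 && python3 -m handwheel '[[0,0,0,0.002,0,0,0],[0,0,0,0.002,0,0,0],[0,0,0,0.002,0,0,0]]'>/dev/null ; python3 chk.py 6 && python3 -m handwheel '[[0,0,0,0.001,0,0,0],[0,0,0,0.001,0,0,0]]'>/dev/null ; python3 chk.py 6 && python3 -m handwheel '[[0,0,0,0.001,0,0,0],[0,0,0,0.001,0,0,0]]'>/dev/null ; python3 chk.py 6 && python3 -m handwheel '[[0,0,0,0.001,0,0,0],[0,0,0,0.001,0,0,0]]'>/dev/null ; python3 chk.py 6
python3 - <<'E'
from m import *
c=cam('wrist'); s=read_state(); im,d=get_image('wrist'); cv2.imwrite('pics/m.png',im[:,:,::-1])
p,e,m=fitw(im,c,.006,(s['tool_pos'][0]+.02,s['tool_pos'][1]+.02,np.radians(14.2))); print('wedge',p.round(4),np.degrees(p[2]).round(2),e)
rot=R.from_euler('z',14.1,degrees=True).as_matrix()[:2,:2]; o=np.array([.612,-.0012])
t=rot.T@(place(np.array([[.1175,-.0125,0],[-.0175,0,0]]),*p)[:,:2]-o).T; print('tip,butt jig',t.T.round(4))
E
```

```text
t 14.95 tcp jig mm -122.9 12.0 z 12.2 push -0.0 N  Fraw [ 0.1 -0.1 -0.6]
t 15.25 tcp jig mm -116.7 11.9 z 12.2 push 0.7 N  Fraw [-0.6 -0.6  0.4]
t 15.45 tcp jig mm -114.8 11.9 z 12.3 push 0.3 N  Fraw [-0.4  0.3  0.2]
t 15.65 tcp jig mm -112.8 11.9 z 12.2 push -0.4 N  Fraw [ 0.3  0.5 -0.3]
t 15.85 tcp jig mm -110.8 11.9 z 12.3 push 0.8 N  Fraw [-0.7 -0.5 -0. ]
wedge [ 0.5278 -0.0039  0.2281] 13.07 0.02880758047103882
tip,butt jig [[ 0.035   0.0032]
 [-0.0998  0.0182]]
```

View pics/m.png

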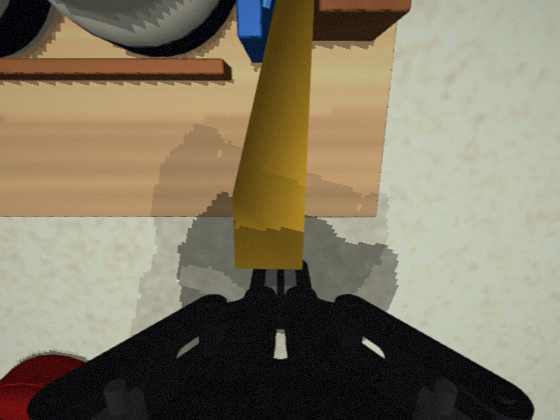

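```bash
python3 -m handwheel '[[0,0,0,0.001,0,0,0],[0,0,0,0.001,0,0,0]]'>/dev/null ; python3 chk.py 6 && python3 -m handwheel '[[0,0,0,0.001,0,0,0],[0,0,0,0.001,0,0,0]]'>/dev/null ; python3 chk.py 6 && python3 -m handwheel '[[0,0,0,0.001,0,0,0]]'>/dev/null ; python3 chk.py 6 && python3 -m handwheel '[[0,0,0,0.001,0,0,0]]'>/dev/null ; python3 chk.py 6 && python3 -m handwheel '[[0,0,0,0.001,0,0,0]]'>/dev/null ; python3 chk.py 6 && python3 -m handwheel '[[0,0,0,0.001,0,0,0]]'>/dev/null ; python3 chk.py 6 && python3 -m handwheel '[[0,0,0,0.001,0,0,0]]'>/dev/null ; python3 chk.py 6
```

```text
t 16.10 tcp jig mm -109.6 12.0 z 12.1 push 1.6 N  Fraw [-1.4 -1.1  1.8]
t 16.30 tcp jig mm -107.4 12.0 z 12.1 push 2.0 N  Fraw [-1.8 -1.  -0.1]
t 16.40 tcp jig mm -106.1 11.9 z 12.1 push 2.0 N  Fraw [-1.6 -1.5 -0.2]
t 16.50 tcp jig mm -105.0 11.9 z 12.1 push 2.7 N  Fraw [-2.4 -1.5  0.1]
t 16.60 tcp jig mm -104.3 12.0 z 12.1 push 3.0 N  Fraw [-2.5 -2.7 -0.2]
t 16.70 tcp jig mm -103.2 12.0 z 12.1 push 2.4 N  Fraw [-2.2 -1.3 -0.5]
t 16.80 tcp jig mm -102.0 11.9 z 12.1 push 2.8 N  Fraw [-2.4 -1.7  0.3]
```

```bash
python3 -m handwheel '[[0,0,0,0.001,0,0,0]]'>/dev/null ; python3 chk.py 6 && python3 -m handwheel '[[0,0,0,0.001,0,0,0]]'>/dev/null ; python3 chk.py 6 && python3 -m handwheel '[[0,0,0,0.001,0,0,0]]'>/dev/null ; python3 chk.py 6 && python3 -m handwheel '[[0,0,0,0.001,0,0,0]]'>/dev/null ; python3 chk.py 6 && python3 -m handwheel '[[0,0,0,0.001,0,0,0]]'>/dev/null ; python3 chk.py 6 && python3 -m handwheel '[[0,0,0,0.001,0,0,0]]'>/dev/null ; python3 chk.py 6 && python3 -m handwheel '[[0,0,0,0.001,0,0,0]]'>/dev/null ; python3 chk.py 6 && python3 -m handwheel '[[0,0,0,0.001,0,0,0]]'>/dev/null ; python3 chk.py 6
python3 - <<'E'
from m import *
c=cam('wrist'); s=read_state(); im,d=get_image('wrist'); cv2.imwrite('pics/n.png',im[:,:,::-1])
p,e,m=fitw(im,c,.006,(s['tool_pos'][0]+.02,s['tool_pos'][1]+.02,np.radians(14.2))); print('wedge',p.round(4),np.degrees(p[2]).round(2),e)
rot=R.from_euler('z',14.1,degrees=True).as_matrix()[:2,:2]; o=np.array([.612,-.0012])
t=rot.T@(place(np.array([[.1175,-.0125,0],[-.0175,0,0]]),*p)[:,:2]-o).T; print('tip,butt jig',t.T.round(4))
E
```

```text
t 16.90 tcp jig mm -100.8 11.9 z 12.2 push 2.3 N  Fraw [-1.9 -1.9  0. ]
t 17.00 tcp jig mm -100.0 11.9 z 12.2 push 3.3 N  Fraw [-2.7 -2.6 -0.3]
t 17.10 tcp jig mm -99.2 11.9 z 12.1 push 3.1 N  Fraw [-2.6 -2.7 -1. ]
t 17.20 tcp jig mm -98.1 11.9 z 12.2 push 4.0 N  Fraw [-3.5 -2.4 -0.7]
t 17.30 tcp jig mm -96.9 11.9 z 12.2 push 2.4 N  Fraw [-1.7 -3.  -0.4]
t 17.40 tcp jig mm -95.8 11.9 z 12.2 push 3.0 N  Fraw [-2.4 -2.7 -0.4]
t 17.50 tcp jig mm -94.8 11.9 z 12.3 push 2.7 N  Fraw [-2.2 -2.3 -0.6]
t 17.60 tcp jig mm -93.7 11.9 z 12.3 push 3.8 N  Fraw [-3.4 -2.3  0.1]
wedge [ 0.5445 -0.      0.2276] 13.04 0.025130391120910645
tip,butt jig [[ 0.0521  0.0029]
 [-0.0826  0.0179]]
```

View pics/n.png

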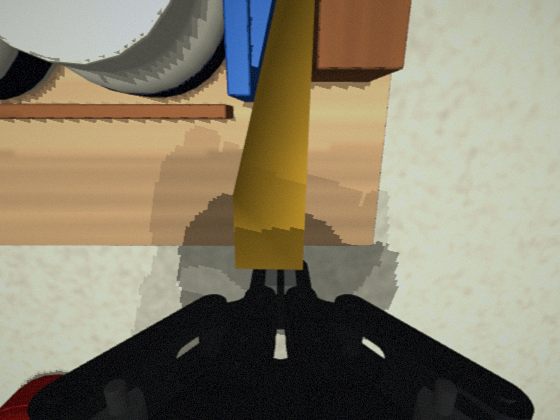

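Driving steadily at about 3 N; the tip is about 52 mm past the mouth and yaw is within 1°. Continue.

```bash
python3 -m handwheel '[[0,0,0,0.001,0,0,0]]'>/dev/null ; python3 chk.py 6.5 && python3 -m handwheel '[[0,0,0,0.001,0,0,0]]'>/dev/null ; python3 chk.py 6.5 && python3 -m handwheel '[[0,0,0,0.001,0,0,0]]'>/dev/null ; python3 chk.py 6.5 && python3 -m handwheel '[[0,0,0,0.001,0,0,0]]'>/dev/null ; python3 chk.py 6.5 && python3 -m handwheel '[[0,0,0,0.001,0,0,0]]'>/dev/null ; python3 chk.py 6.5 && python3 -m handwheel '[[0,0,0,0.001,0,0,0]]'>/dev/null ; python3 chk.py 6.5 && python3 -m handwheel '[[0,0,0,0.001,0,0,0]]'>/dev/null ; python3 chk.py 6.5 && python3 -m handwheel '[[0,0,0,0.001,0,0,0]]'>/dev/null ; python3 chk.py 6.5 && python3 -m handwheel '[[0,0,0,0.001,0,0,0]]'>/dev/null ; python3 chk.py 6.5 && python3 -m handwheel '[[0,0,0,0.001,0,0,0]]'>/dev/null ; python3 chk.py 6.5
```

```text
t 17.75 tcp jig mm -92.8 11.9 z 12.2 push 3.0 N  Fraw [-2.5 -2.2 -0. ]
t 17.85 tcp jig mm -91.8 11.9 z 12.3 push 2.8 N  Fraw [-2.3 -2.4 -0.1]
t 17.95 tcp jig mm -90.7 11.9 z 12.3 push 3.7 N  Fraw [-3.2 -2.3 -0.1]
t 18.05 tcp jig mm -89.7 11.9 z 12.3 push 4.8 N  Fraw [-4.2 -3.  -0.9]
t 18.15 tcp jig mm -88.7 11.9 z 12.3 push 3.5 N  Fraw [-2.8 -3.2  0.5]
t 18.25 tcp jig mm -87.7 11.9 z 12.3 push 3.0 N  Fraw [-2.6 -1.9 -0.3]
t 18.35 tcp jig mm -86.7 11.9 z 12.3 push 2.9 N  Fraw [-2.4 -2.7 -0.5]
t 18.45 tcp jig mm -85.7 11.9 z 12.3 push 3.5 N  Fraw [-2.8 -3.1  0.3]
t 18.55 tcp jig mm -84.7 11.9 z 12.3 push 3.5 N  Fraw [-3.1 -1.9 -0.4]
t 18.65 tcp jig mm -83.7 11.9 z 12.3 push 3.5 N  Fraw [-3.1 -2.3 -0.9]
```

```bash
python3 -m handwheel '[[0,0,0,0.001,0,0,0]]'>/dev/null ; python3 chk.py 6.5 && python3 -m handwheel '[[0,0,0,0.001,0,0,0]]'>/dev/null ; python3 chk.py 6.5 && python3 -m handwheel '[[0,0,0,0.001,0,0,0]]'>/dev/null ; python3 chk.py 6.5 && python3 -m handwheel '[[0,0,0,0.001,0,0,0]]'>/dev/null ; python3 chk.py 6.5 && python3 -m handwheel '[[0,0,0,0.001,0,0,0]]'>/dev/null ; python3 chk.py 6.5 && python3 -m handwheel '[[0,0,0,0.001,0,0,0]]'>/dev/null ; python3 chk.py 6.5 && python3 -m handwheel '[[0,0,0,0.001,0,0,0]]'>/dev/null ; python3 chk.py 6.5 && python3 -m handwheel '[[0,0,0,0.001,0,0,0]]'>/dev/null ; python3 chk.py 6.5 && python3 -m handwheel '[[0,0,0,0.001,0,0,0]]'>/dev/null ; python3 chk.py 6.5 && python3 -m handwheel '[[0,0,0,0.001,0,0,0]]'>/dev/null ; python3 chk.py 6.5
```

```text
t 18.75 tcp jig mm -82.2 12.0 z 12.4 push 0.6 N  Fraw [-0.4 -1.2 -0.5]
t 18.85 tcp jig mm -80.5 11.9 z 12.7 push 0.4 N  Fraw [-0.2 -0.9 -0.1]
t 18.95 tcp jig mm -79.8 11.9 z 12.7 push 1.3 N  Fraw [-1.1 -0.9  0.2]
t 19.05 tcp jig mm -79.3 11.9 z 12.5 push 1.7 N  Fraw [-1.6 -0.4  0. ]
t 19.15 tcp jig mm -78.8 12.0 z 12.4 push 2.5 N  Fraw [-2.3 -1.3  1.6]
t 19.25 tcp jig mm -78.7 12.1 z 12.2 push 4.3 N  Fraw [-4.  -1.9  2.2]
t 19.35 tcp jig mm -78.1 12.2 z 12.0 push 4.4 N  Fraw [-4.1 -1.7  1.8]
t 19.45 tcp jig mm -76.9 12.2 z 12.0 push 5.5 N  Fraw [-5.  -2.5  1.2]
t 19.55 tcp jig mm -75.5 12.2 z 12.0 push 4.2 N  Fraw [-3.9 -1.5  1.4]
t 19.65 tcp jig mm -74.3 12.2 z 12.0 push 4.3 N  Fraw [-3.9 -2.2  0.8]
```

```bash
cat > look.py <<'E'
import sys
from m import *
c=cam('wrist'); s=read_state(); im,d=get_image('wrist'); cv2.imwrite(sys.argv[1],im[:,:,::-1])
p,e,m=fitw(im,c,.006,(s['tool_pos'][0]+.02,s['tool_pos'][1]+.01,np.radians(14.2))); print('wedge',p.round(4),np.degrees(p[2]).round(2),e)
rot=R.from_euler('z',14.1,degrees=True).as_matrix()[:2,:2]; o=np.array([.612,-.0012])
t=rot.T@(place(np.array([[.1175,-.0125,0],[-.0175,0,0]]),*p)[:,:2]-o).T; print('tip,butt jig',t.T.round(4))
v,u=np.nonzero(cv2.erode(m,np.ones((5,5)))); P=back('wrist',np.c_[u,v],d[v,u],c); print('top z',np.percentile(P[:,2],[5,50,95]).round(4))
q=np.linalg.lstsq(np.c_[P[:,:2]-P[:,:2].mean(0),np.ones(len(P))],P[:,2],rcond=None)[0]; print('top tilt',q[:2].round(3))
E
python3 look.py pics/o.png
```

```text
wedge [0.5638 0.0028 0.2446] 14.02 0.02176046371459961
tip,butt jig [[ 0.0718  0.0029]
 [-0.0632  0.0156]]
top z [0.0353 0.0363 0.0374]
top tilt [0.003 0.015]
```

View pics/o.png

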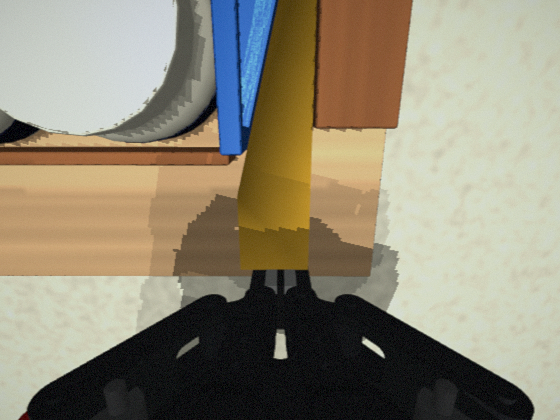

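The wedge is now flush with the heel (yaw 14.0°, tip 72 mm past the mouth, flat), and the divider is nearly at the jar. The arm turns out to be soft, roughly 2 N per mm of lag. Continue in 1 mm steps.

```bash
python3 -m handwheel '[[0,0,0,0.001,0,0,0]]'>/dev/null ; python3 chk.py 8 && python3 -m handwheel '[[0,0,0,0.001,0,0,0]]'>/dev/null ; python3 chk.py 8 && python3 -m handwheel '[[0,0,0,0.001,0,0,0]]'>/dev/null ; python3 chk.py 8 && python3 -m handwheel '[[0,0,0,0.001,0,0,0]]'>/dev/null ; python3 chk.py 8 && python3 -m handwheel '[[0,0,0,0.001,0,0,0]]'>/dev/null ; python3 chk.py 8 && python3 -m handwheel '[[0,0,0,0.001,0,0,0]]'>/dev/null ; python3 chk.py 8 && python3 -m handwheel '[[0,0,0,0.001,0,0,0]]'>/dev/null ; python3 chk.py 8 && python3 -m handwheel '[[0,0,0,0.001,0,0,0]]'>/dev/null ; python3 chk.py 8 && python3 -m handwheel '[[0,0,0,0.001,0,0,0]]'>/dev/null ; python3 chk.py 8 && python3 -m handwheel '[[0,0,0,0.001,0,0,0]]'>/dev/null ; python3 chk.py 8
```

```text
t 19.80 tcp jig mm -73.1 12.1 z 12.0 push 3.6 N  Fraw [-3.3 -1.4  0.1]
t 19.90 tcp jig mm -72.0 12.1 z 12.0 push 3.6 N  Fraw [-3.4 -1.1  0.9]
t 20.00 tcp jig mm -71.0 12.1 z 12.0 push 4.0 N  Fraw [-3.7 -1.5  0.1]
t 20.10 tcp jig mm -70.0 12.1 z 12.1 push 4.1 N  Fraw [-3.9 -1.4  0.3]
t 20.20 tcp jig mm -68.9 12.1 z 12.1 push 3.7 N  Fraw [-3.6 -1.1  0.1]
t 20.30 tcp jig mm -67.9 12.1 z 12.2 push 4.0 N  Fraw [-4.1  0.1  0.2]
t 20.40 tcp jig mm -66.9 12.1 z 12.2 push 3.7 N  Fraw [-3.8  0.  -0.3]
t 20.50 tcp jig mm -65.9 12.1 z 12.2 push 3.8 N  Fraw [-4.   0.1 -0.8]
t 20.60 tcp jig mm -64.9 12.1 z 12.2 push 4.0 N  Fraw [-4.1 -0.2  0.2]
t 20.70 tcp jig mm -63.9 12.1 z 12.2 push 4.2 N  Fraw [-4.3 -0.1 -1.1]
```

```bash
python3 -m handwheel '[[0,0,0,0.001,0,0,0]]'>/dev/null ; python3 chk.py 8 && python3 -m handwheel '[[0,0,0,0.001,0,0,0]]'>/dev/null ; python3 chk.py 8 && python3 -m handwheel '[[0,0,0,0.001,0,0,0]]'>/dev/null ; python3 chk.py 8 && python3 -m handwheel '[[0,0,0,0.001,0,0,0]]'>/dev/null ; python3 chk.py 8 && python3 -m handwheel '[[0,0,0,0.001,0,0,0]]'>/dev/null ; python3 chk.py 8 && python3 -m handwheel '[[0,0,0,0.001,0,0,0]]'>/dev/null ; python3 chk.py 8 && python3 -m handwheel '[[0,0,0,0.001,0,0,0]]'>/dev/null ; python3 chk.py 8 && python3 -m handwheel '[[0,0,0,0.001,0,0,0]]'>/dev/null ; python3 chk.py 8 && python3 -m handwheel '[[0,0,0,0.001,0,0,0]]'>/dev/null ; python3 chk.py 8 && python3 -m handwheel '[[0,0,0,0.001,0,0,0]]'>/dev/null ; python3 chk.py 8
```

```text
t 20.80 tcp jig mm -62.9 12.1 z 12.2 push 5.5 N  Fraw [-5.7  0.3 -0.9]
t 20.90 tcp jig mm -61.9 12.1 z 12.2 push 4.8 N  Fraw [-4.8 -0.4 -0.3]
t 21.00 tcp jig mm -60.9 12.1 z 12.2 push 5.0 N  Fraw [-5.2  0.2 -0.5]
t 21.10 tcp jig mm -59.9 12.1 z 12.2 push 5.1 N  Fraw [-5.5  1.  -0.3]
t 21.20 tcp jig mm -58.9 12.1 z 12.2 push 4.2 N  Fraw [-4.5  0.7  0.1]
t 21.30 tcp jig mm -57.9 12.1 z 12.2 push 4.6 N  Fraw [-5.1  1.5 -1.2]
t 21.40 tcp jig mm -56.9 12.0 z 12.2 push 5.1 N  Fraw [-5.4  0.5 -0.7]
t 21.50 tcp jig mm -55.9 12.0 z 12.2 push 4.6 N  Fraw [-4.7 -0.1  0.1]
t 21.60 tcp jig mm -54.9 12.1 z 12.2 push 5.3 N  Fraw [-5.5  0.4  0.1]
t 21.70 tcp jig mm -54.0 12.1 z 12.2 push 6.1 N  Fraw [-6.4  0.4 -0.8]
```

```bash
python3 look.py pics/p.png; python3 -m handwheel '[[0,0,0,0.001,0,0,0]]'>/dev/null ; python3 chk.py 9 && python3 -m handwheel '[[0,0,0,0.001,0,0,0]]'>/dev/null ; python3 chk.py 9 && python3 -m handwheel '[[0,0,0,0.001,0,0,0]]'>/dev/null ; python3 chk.py 9 && python3 -m handwheel '[[0,0,0,0.001,0,0,0]]'>/dev/null ; python3 chk.py 9 && python3 -m handwheel '[[0,0,0,0.001,0,0,0]]'>/dev/null ; python3 chk.py 9 && python3 -m handwheel '[[0,0,0,0.001,0,0,0]]'>/dev/null ; python3 chk.py 9
```

```text
wedge [0.5838 0.0077 0.245 ] 14.04 0.018458783626556396
tip,butt jig [[ 0.0924  0.0029]
 [-0.0426  0.0156]]
top z [0.0354 0.0364 0.0375]
top tilt [0.003 0.015]
t 21.85 tcp jig mm -53.4 12.2 z 12.1 push 6.1 N  Fraw [-6.5  0.8  0.4]
t 21.95 tcp jig mm -52.5 12.1 z 12.0 push 5.2 N  Fraw [-5.7  1.4  0.4]
t 22.05 tcp jig mm -51.6 12.2 z 12.0 push 6.3 N  Fraw [-6.4 -0.5 -0. ]
t 22.15 tcp jig mm -51.0 12.2 z 12.0 push 7.6 N  Fraw [-7.7 -0.4  2.9]
t 22.25 tcp jig mm -50.9 12.2 z 12.0 push 10.3 N  Fraw [-10.4  -1.1   4.3]
t 22.25 tcp jig mm -50.9 12.2 z 12.0 push 10.3 N  Fraw [-10.4  -1.1   4.3]
```

View pics/p.png

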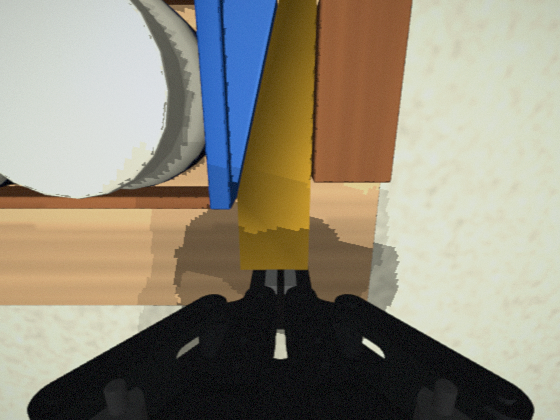

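It has stalled at tcp −50.9 (tip about 95 mm past the mouth) with the force rising to 10 N. That is the tight point, or a stick, so I'll wait a row and step in 0.5 mm.

```bash
python3 -m handwheel '[[0,0,0,0,0,0,0]]'>/dev/null ; python3 chk.py 12 && python3 -m handwheel '[[0,0,0,0.0005,0,0,0]]'>/dev/null ; python3 chk.py 12 && python3 -m handwheel '[[0,0,0,0.0005,0,0,0]]'>/dev/null ; python3 chk.py 12
```

```text
t 22.35 tcp jig mm -50.9 12.2 z 12.0 push 8.6 N  Fraw [-8.7 -0.8  2.9]
t 22.45 tcp jig mm -50.9 12.2 z 12.0 push 10.9 N  Fraw [-10.6  -2.5   4.6]
t 22.55 tcp jig mm -50.8 12.2 z 12.0 push 11.2 N  Fraw [-11.1  -2.1   6.1]
```

```bash
python3 -m handwheel '[[0,0,0,0.0005,0,0,0]]'>/dev/null ; python3 chk.py 13.5 && python3 -m handwheel '[[0,0,0,0.0005,0,0,0]]'>/dev/null ; python3 chk.py 13.5 && python3 -m handwheel '[[0,0,0,0.0005,0,0,0]]'>/dev/null ; python3 chk.py 13.5 && python3 -m handwheel '[[0,0,0,0.0005,0,0,0]]'>/dev/null ; python3 chk.py 13.5
```

```text
t 22.65 tcp jig mm -50.8 12.2 z 12.0 push 12.7 N  Fraw [-12.6  -2.3   6.4]
t 22.75 tcp jig mm -50.7 12.2 z 12.0 push 12.7 N  Fraw [-12.5  -2.6   7.6]
t 22.85 tcp jig mm -50.7 12.2 z 12.0 push 14.4 N  Fraw [-13.9  -3.9   9.4]
t 22.85 tcp jig mm -50.7 12.2 z 12.0 push 14.4 N  Fraw [-13.9  -3.9   9.4]
```

```bash
python3 -m handwheel '[[0,0,0,0.0003,0,0,0]]'>/dev/null ; python3 chk.py 16; python3 -m handwheel '[[0,0,0,0,0,0,0]]'>/dev/null ; python3 chk.py 16; python3 -m handwheel '[[0,0,0,0,0,0,0]]'>/dev/null ; python3 chk.py 16
```

```text
t 22.95 tcp jig mm -50.7 12.2 z 12.0 push 13.9 N  Fraw [-13.4  -3.7   7.9]
t 23.05 tcp jig mm -50.7 12.2 z 11.9 push 14.3 N  Fraw [-14.   -3.2   7.6]
t 23.15 tcp jig mm -50.7 12.2 z 11.9 push 15.7 N  Fraw [-15.1  -4.3   8.8]
```

It stopped dead at about 15 N with no further movement. Back straight off, rise, and inspect.

```bash
python3 -m handwheel '[[0,0,0,-0.004,0,0,0],[0,0,0,-0.008,0,0,0],[0,0,0,-0.015,0,0,0],[0,0,0,-0.02,0,-0.02,0],[0,0,0,0,0,-0.05,0]]' ; python3 -m handwheel '[[0,0,0,0,0,-0.05,0],[0,0,0,0,0,-0.04,0],[0,0,0,0,0,0,0],[0,0,0,0,0,0,0],[0,0,0,0,0,0,0]]'; python3 chk.py; python3 look.py pics/q.png
python3 - <<'E'
from h import *
for n,x,y in (('scene',200,190),('side',230,165)):
    im,_=get_image(n); cv2.imwrite(f'pics/q_{n}.png',cv2.resize(im[y:y+140,x:x+170,::-1],None,fx=4,fy=4,interpolation=cv2.INTER_CUBIC))
E
```

```text
time: 23.65
tool_pos: [0.5139, -0.0124, 0.0791]
tcp_rot: [-179.8, 0.5, 14.1]
wrist_force: [0.7, 0.0, -0.8]
width: 0.0002
time: 24.15
tool_pos: [0.5188, -0.0124, 0.1717]
tcp_rot: [180.0, -0.0, 14.1]
wrist_force: [-0.6, 0.6, -0.4]
width: 0.0002
t 24.15 tcp jig mm -93.1 11.9 z 171.7 push 0.4 N  Fraw [-0.6  0.6 -0.4]
wedge [0.5873 0.0087 0.2427] 13.91 0.05360615253448486
tip,butt jig [[ 0.0959  0.0027]
 [-0.0391  0.0157]]
top z [0.0351 0.0363 0.0375]
top tilt [-0.02  -0.111]
```

View pics/q.png

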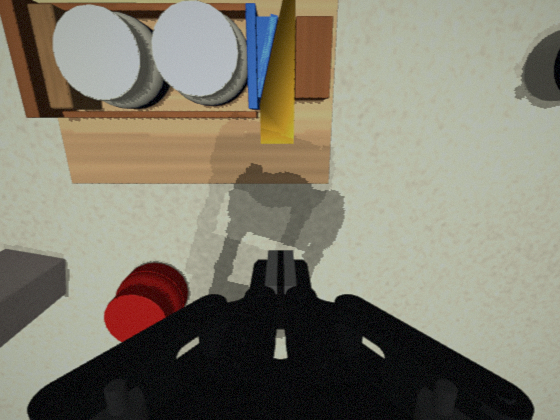

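View pics/q_scene.png

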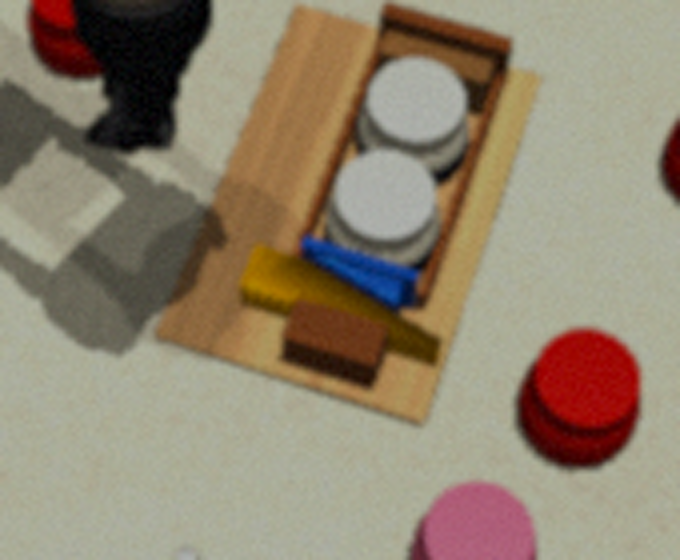

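Run:
```python
from h import *
c=cam('wrist'); im,d=get_image('wrist'); hsv=cv2.cvtColor(im,cv2.COLOR_RGB2HSV)
v,u=np.nonzero(d>0); P=back('wrist',np.c_[u,v],d[v,u],c)
rot=R.from_euler('z',14.1,degrees=True).as_matrix()[:2,:2]; o=np.array([.612,-.0012]); J=np.c_[(P[:,:2]-o)@rot,P[:,2]]
inj=(J[:,0]>-.03)&(J[:,0]<.09)
top=inj&(J[:,2]>.063)&(J[:,2]<.075)&(J[:,1]>.02)
pts=np.c_[u,v][top]; m=np.zeros((420,560),np.uint8); m[pts[:,1],pts[:,0]]=255
m=cv2.morphologyEx(m,cv2.MORPH_OPEN,np.ones((5,5)))
k,l,st,ce=cv2.connectedComponentsWithStats(m)
for i in range(1,k):
    if st[i,4]>500:
        s=(l[v,u]==i); q=J[s]; cc,r=cv2.minEnclosingCircle((q[:,:2]*1000).astype(np.float32)); print('jar top',st[i].tolist(),'centre',np.round(cc,1),'r',round(r,1),'z',np.percentile(q[:,2],[2,50,98]).round(4))
        w=np.linalg.lstsq(np.c_[q[:,:2],np.ones(len(q))],q[:,2],rcond=None)[0]; print('  tilt',w[:2].round(3))
for x in (.02,.03,.04):
    row=(abs(J[:,0]-x)<.002); q=J[row]; b=q[np.argsort(q[:,1])]
    ys=np.arange(0,.235,.004); print(x,[(int(y*1000),int(1000*np.median(b[(b[:,1]>=y)&(b[:,1]<y+.004),2])) if ((b[:,1]>=y)&(b[:,1]<y+.004)).any() else None) for y in ys])
```

```text
jar top [152, 0, 88, 95, 6630] centre [32.7 77.6] r 33.2 z [0.0666 0.0683 0.0699]
  tilt [-0.     0.005]
jar top [52, 2, 91, 97, 6745] centre [ 29.8 152.6] r 33.5 z [0.066  0.0684 0.07  ]
  tilt [0.001 0.009]
0.02 [(0, 36), (4, 36), (8, 36), (12, 36), (16, 36), (20, 36), (24, 46), (28, 47), (32, 51), (36, 52), (40, 36), (44, 45), (48, 68), (52, 68), (56, 68), (60, 68), (64, 68), (68, 68), (72, 68), (76, 68), (80, 68), (84, 68), (88, 68), (92, 68), (96, 68), (100, 68), (104, 68), (108, None), (112, None), (116, 41), (120, 58), (124, 68), (128, 68), (132, 68), (136, 68), (140, 68), (144, 68), (148, 68), (152, 68), (156, 68), (160, 68), (164, 68), (168, 68), (172, 68), (176, 68), (180, 68), (184, None), (188, None), (192, 51), (196, 51), (200, 52), (204, 51), (208, 51), (212, 56), (216, 51), (220, 56), (224, 56), (228, 55), (232, None)]
0.03 [(0, 36), (4, 36), (8, 36), (12, 36), (16, 36), (20, 37), (24, 46), (28, 47), (32, 52), (36, 52), (40, 41), (44, 65), (48, 68), (52, 68), (56, 68), (60, 68), (64, 68), (68, 68), (72, 68), (76, 68), (80, 68), (84, 68), (88, 68), (92, 68), (96, 68), (
[... 313 characters left out ...]
(212, 53), (216, 51), (220, 56), (224, 56), (228, 55), (232, None)]
0.04 [(0, 36), (4, 36), (8, 36), (12, 35), (16, 36), (20, 46), (24, 47), (28, 47), (32, 51), (36, 52), (40, 41), (44, 64), (48, 68), (52, 68), (56, 68), (60, 68), (64, 68), (68, 68), (72, 68), (76, 67), (80, 68), (84, 68), (88, 68), (92, 68), (96, 68), (100, 68), (104, 68), (108, 67), (112, None), (116, 44), (120, 59), (124, 68), (128, 68), (132, 68), (136, 68), (140, 68), (144, 68), (148, 68), (152, 68), (156, 68), (160, 68), (164, 67), (168, 68), (172, 68), (176, 68), (180, 68), (184, 67), (188, None), (192, 52), (196, 51), (200, 51), (204, 51), (208, 51), (212, 50), (216, 51), (220, 56), (224, 56), (228, 55), (232, None)]
```

View pics/q_side.png

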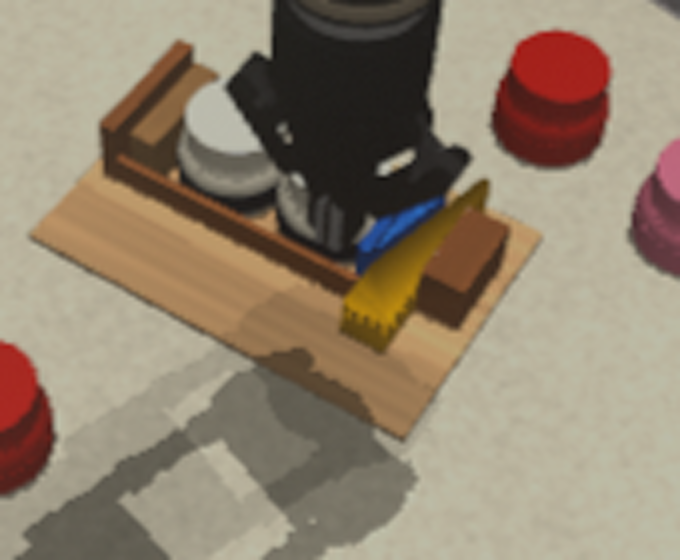

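All checks agree. The wedge is flat and straight with its tip at 96 mm and did not spring back. The jar centres are 75 mm apart against a 76 mm diameter, and jar_b reaches the filler. The jars are upright and the gripper is clear. Handing in.

Run:
```python
from cell import *
print(read_state()['time']); print(sign_off())
```

```text
24.35
the job is handed in; nothing more can be done
None
```

The wedge is driven into the slot, the jars are held tight, and I handed the job in at 24.4 s; no verdict is reported.

**What I did:** I laid the wedge in the slot with its thin end about 21 mm past the mouth and let go. I then pushed its butt with shut fingers in steps of 2 mm or less, at about 2 to 6 N. It stopped dead with the thin end about 96 mm past the mouth, and I gave a last push of about 15 N before backing off.

**Last checks:**
- **Wedge:** it did not spring back after I let go. It lies flat on the jig (top at 36 mm) and is about 0.2° off the jig's axis.
- **Jars:** both are upright, and their centres are about 75 mm apart against a 76 mm diameter, so they touch to within about 1 mm of measuring error. Jar_b reaches the filler and jar_a the divider.
- **Robot:** the gripper is clear and touches nothing. I planned the paths clear of the bottle, carton and basket, but did not measure them again at the end.

**Disagreed or not confirmed:**
- The last plane fit to the wedge's top gave a tilt of 0.11 rad. I discounted it because I think it picked up points on the neighbouring blocks; an earlier fit gave 0.015 rad, and the height spread stayed within ±1.2 mm.
- During the drive the wedge turned by about 1°, then came flush with the heel by itself.
- The force between the jars cannot be measured directly; I judged it from the dead stop at about 15 N.

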